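Check a coating gauge, then hold it square on the marked spot of a panel

ROBOT

A 7-joint arm with a two-finger parallel gripper is mounted at the origin on a cart in front of the work surface, level with it; the furniture and walls round the work are solid. World frame = base frame: x ahead of the robot, y to its left, z up, the work surface at z = 0. Lengths are in mm, angles in rad, forces in N, time in s.
With the tool pointing down it reaches from about 400 to 875 mm from the base axis. Payload 6.5 kg.
Tool frame: the origin (TCP) lies where the fingers leave the gripper's body, on its centre line; the fingertips stand 73 mm ahead of it and the grasp point (between the pads) lies 54 mm ahead of it (env.grip_depth is the distance from the TCP to the grasp point, in mm); z points along the fingers, y is the direction in which the jaws open and shut (so a half turn about z gives the same grasp; the last joint's range is limited). The gripper opens to 85 mm and grips with 20 to 120 N. Pads are 22 mm wide; open, the fingers measure 114 mm over their backs; the gripper's body (76 mm by 85 mm) begins 54 mm behind the grasp point. The pads swing forward as they close: fully open they stand 13 mm farther back than shut.
Start: joints at [1.24, 0.536, -0.004, 1.538, 0.003, 1.067, -0.071], TCP at [170.114, -627.337, 303.89] pointing down, gripper open.
Joint ranges: [-2.7, 2.7], [-0.37, 2.16], [-1.27, 1.26], [0.24, 2.4], [-1.31, 4.45], [0.19, 1.91], [-2.76, 2.76]. Speed limits (rad/s): [2.39, 2.39, 3.14, 3.14, 3.14, 3.14, 3.14].

INTERFACE

Orientations are given as [roll, pitch, yaw] about the fixed x, y, z axes, in that order (R = Rz(yaw) Ry(pitch) Rx(roll)).
In Python, from cell import env, camera gives the robot as it stands.
- The arm moves only by the shell command python3 -m handwheel 'ROWS'. ROWS is JSON, a list of rows, each a list of 5 numbers: the finger opening in cm, from 0 to 8.54, then the shift along the tool's x, y, z in cm, then the turn about the tool's z in rad. A call has 1 to 10 rows; each row shifts and turns the pose as measured when the row begins, along the tool's axes as they then stand; what a row does not reach is not made up. A row lasts 1/12 s, in which the tool goes at most 41.7 mm and 7.16 degrees, less where a joint would pass 70% of its speed; a pose out of reach is approached as far as the arm can. A call is refused whole if a number of a shift passes 4.17 or a number of a turn 0.125, either way. A call with a gripper value outside its range is refused whole. The fingers move at their own pace and stop on an object; the grip force is fixed at half the most. Time passes only in rows, so rows that do not move let the fingers close. It gives the time, the measured TCP pose, the force and the opening at its end, in the units of the state.
- env.get_obs(): the state, without advancing time (a new reading comes with each control period).
- camera(name): name is "side" or "top" or "wrist"; returns a dict with "frame" (480x640x3 uint8, blue, green, red), "vertical_fov" (degrees; the focal length in pixels is half the picture's height over the tangent of half this angle, whatever the lens; pixels are square), "cx", "cy" (the principal point, pixels), "origin" and "attitude" of the camera in the world. Camera axes: x right, y up, looking along -z (the intrinsics and any distortion apply to the point x, -y, -z); pixel columns grow to the right and rows downward; lengths in mm; the calibration is good to about 2 mm. A picture is of the moment at which its call begins. There is no depth.
- env.finish_job(): hands the job in, once; it reports no verdict.
The state is a dict: "time_s": time; "joint_positions": joint angles; "dq": joint speeds; "tau": joint torques, N m; "tool_pos": TCP position; "orientation": TCP orientation; "ft_force": force on the tool from outside, world axes, zero at the start; "torque": the same for the moment, N m; "width": finger opening in mm.
Only numpy, scipy, OpenCV 4.12 (cv2) and the standard library are available. Lean on these libraries where they do the work, as an engineer would, in place of code of your own. Each camera call takes 0.05 s, during which the arm holds its last target.

TASK

Take the orange hand gauge out of its holder and check it first on the steel reference disc: hold it upright and press its tip gently inside the green ring, until the spring tip is about half-way in, for about a second. Then lift it off and hold it square to the sloping blue panel with its tip on the red dot, again pressed gently until the spring tip is about half-way in, and finish while holding it still like that. Leave the glue bottle, tape measure and screwdriver where they are.

Things in the scene. Friction and masses are not known exactly. Their poses are not given: they have to be found in the camera images.
- gauge_grip (a point): Orange hand gauge, loose, about 0.16 kg: square body 28 x 28 x 94 mm, under it a steel nose 18 mm in diameter, 38 mm long, and a spring tip. Starts upright in the holder. Point on its axis, 24 mm below its flat top, 70 mm above the body's lower end (shoulder), 123 mm above the free tip; 132 mm over the bench at the start. z runs from tip to top; x and y are square to its flat sides.
- gauge_tip (a point): End point of the gauge's brass spring tip (8 mm in diameter, ball end), on the gauge's axis; the tip stands 15 mm out of the nose when free. Moves with the spring. Axes as the gauge's.
- plunger (a joint): How far the gauge's spring tip is pushed in, m: 0 free, 0.014 fully in. It takes about 1 N to start, 3.8 N at half-way (0.007) and 6.6 N fully in; beyond that the contact is rigid.
- holder: Grey square holder block, fixed: 72 x 72 mm on a black 96 x 96 x 6 mm foot, top 62 mm over the bench, a round well 24 mm wide and 54 mm deep in its middle. The gauge's shoulder rests on its top, nose in the well: lift straight up by 60 mm to free it. Origin at the middle of its underside, z up.
- disc_top (a point): Steel reference disc, 58 mm in diameter on a 68 mm black rubber foot, fixed; a green ring 27 mm across on its top. This point is the middle of its flat level top, 24 mm over the bench.
- coupon: Blue painted flat panel, 150 mm (up the slope) x 186 mm (across), on a grey stand 170 x 200 mm, fixed; it slopes at 25 degrees, low edge towards the robot, 40 mm and high edge 109 mm over the bench. Origin at the middle of its painted face, 75 mm over the bench; z square out of the face, y level across the panel, x up the slope.
- spot (a point): Middle of the red dot (12 mm in diameter, in a black ring on a white 38 mm round label) on the blue panel's face, 75 mm over the bench, on the panel's level mid-line up to 45 mm either side of its middle. Its axes are not those of the sloping face: use the panel's.
- glue_bottle: Bystander: white glue bottle with a blue cap, 43 mm across, 128 mm tall, loose; origin under its middle.
- tape_measure: Bystander: black tape measure, 37 x 80 x 69 mm, loose; origin under its middle.
- screwdriver: Bystander: screwdriver with a blue handle, 29 x 200 x 30 mm, lying loose; origin under its middle.
There are look-alikes about, which are no part of the job. Of the things like the part that bears gauge_grip, leave any that is purple; of the rest the larger one is meant.

How it is judged (in metres and radians):
On the way:
1. the gauge, held upright (within 0.15 rad), has its tip pressed in by 3.5 to 11 mm inside the green ring (within 13 mm of its middle) of the reference disc (distance between gauge_tip and disc_top below 0.013 m and angle between gauge_grip's own z axis and vertical below 0.15 rad and value of joint plunger between 0.0035 and 0.011 m and contact force between the fingers and gauge above 1 N), for 0.4 s.
At the end, for the whole second after the job is handed in: The robot holds the gauge in its fingers, at rest, its axis within 0.15 rad of square to the blue panel, its tip on the red dot (within 6 mm of its middle) and pushed in by 3.5 to 11 mm of its 14 mm, with 1 to 8 N on the panel (distance between gauge_tip and spot below 0.006 m and angle between the z axis of gauge_grip and the z axis of coupon, either way round below 0.15 rad and value of joint plunger between 0.0035 and 0.011 m and contact force between gauge and coupon between 1 and 8 N and contact force between the fingers and gauge above 1 N and height (world z) of gauge_grip above 0.15 m and linear speed of gauge below 0.02 m/s and angular speed of gauge below 0.15 rad/s); the arm keeps its last pose, push and grip.
It fails at once if the gauge is pressed harder than 20 N on the panel or the disc (contact force between gauge and coupon above 20 N or contact force between gauge and disc above 20 N).
It fails at once if a bystander (glue bottle, tape measure, screwdriver) is moved by more than 30 mm (distance of any of glue_bottle, tape_measure, screwdriver from where it was at the start of the episode above 0.03 m).
It also fails if it takes over 48 s, if anything falls off the work surface, if the arm or the gripper's body presses on something with over 40 N, if the wrist force passes 120 N, or if a joint passes its speed limit or range.

## Working session

There is one attempt and no reset: what is moved stays moved. The work goes in short steps, Python scripts to look and compute and a shell command to move; the robot and the scene stay as the last step left them, time stands still between calls to the robot, and variables do not carry over. Pictures are saved under pics/ and viewed, and the job is handed in when it is done.

```bash
ls; mkdir -p pics; python3 - <<'E'
from cell import env,camera
import cv2
print(env.get_obs())
for n in("side","top","wrist"):
    c=camera(n); cv2.imwrite(f"pics/{n}0.png",c["frame"]); print(n,{k:v for k,v in c.items() if k!="frame"})
E
```

```text
pics
{'time_s': 0.0, 'joint_positions': array([ 1.23981451,  0.53718552, -0.00442429,  1.53889312,  0.0026276 ,
        1.06724982, -0.07120408]), 'dq': array([-0.00095819,  0.00101557,  0.0007002 , -0.00082793,  0.00068233,
        0.00125302,  0.00177369]), 'tau': array([-8.69134328e-04, -5.83414757e+01,  1.04796510e+00, -2.59104860e+01,
        1.22247561e-02,  9.67684609e-03, -1.62712433e-05]), 'tool_pos': array([ 169.94940795, -626.86709538,  302.99276311]), 'orientation': array([-3.13986946e+00,  1.58265741e-04,  2.64850879e-01]), 'ft_force': array([0.20412659, 0.13853802, 0.82445258]), 'torque': array([-0.02232028, -0.0141493 , -0.01890942]), 'width': 85.42873256567651}
side {'vertical_fov': 57.64084898054097, 'cx': 322.32217036839245, 'cy': 244.0262337752867, 'origin': array([297.82659769, 637.12992687, 423.41804564]), 'attitude': array([ 1.1848828 , -0.02727514, -2.84300384])}
top {'vertical_fov': 50.15354089805935, 'cx': 320.93155046748876, 'cy': 237.20051406857894, 'origin': array([ 314.4536106 , -107.07287593, 1276.83553371]), 'attitude': array([ 0.16227075, -0.02229452, -1.55103755])}
wrist {'vertical_fov': 60.52705034013735, 'cx': 317.33355128351195, 'cy': 243.88410958996408, 'origin': array([ 246.84147725, -605.97642781,  373.71596457]), 'attitude': array([-3.14847624e-01,  1.18924998e-03, -1.30609744e+00])}
```

View pics/top0.png

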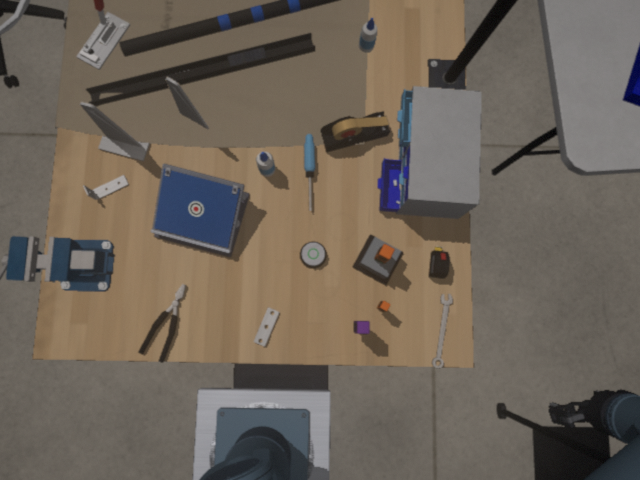

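View pics/side0.png

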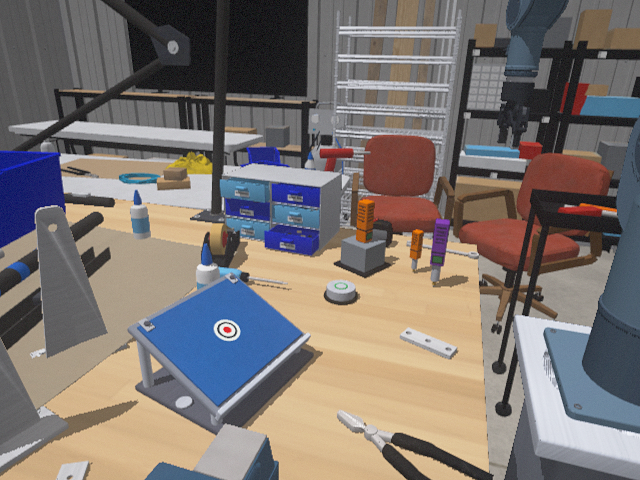

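View pics/wrist0.png

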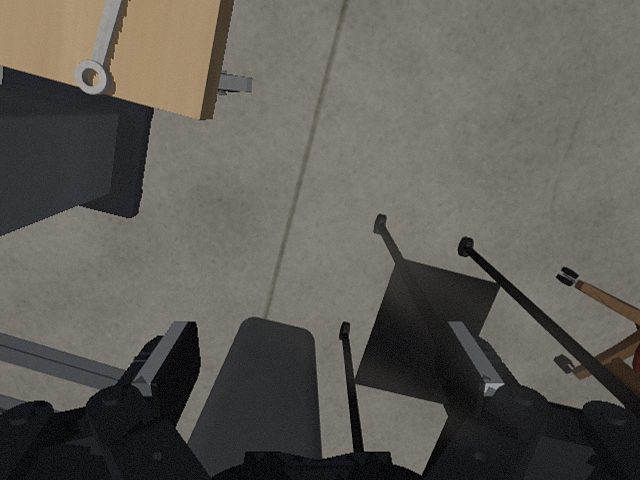

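The top view shows three gauge-like objects: orange in the holder at (383,252), small orange at (384,306) and purple at (361,327). The panel dot is at about (196,210) and the disc at (313,254). I'll enlarge these.

```bash
cat > h.py <<'E'
import numpy as np,cv2
from scipy.spatial.transform import Rotation as R
def K(c):
    f=240/np.tan(np.radians(c["vertical_fov"]/2)); return f,c["cx"],c["cy"]
def ray(c,u,v):
    f,cx,cy=K(c); d=np.array([(u-cx)/f,-(v-cy)/f,-1]); return R.from_euler('xyz',c["attitude"]).as_matrix()@d
def atz(c,u,v,z):
    d=ray(c,u,v); o=np.array(c["origin"]); return o+d*(z-o[2])/d[2]
def proj(c,p):
    f,cx,cy=K(c); q=R.from_euler('xyz',c["attitude"]).as_matrix().T@(np.array(p)-c["origin"]); return cx+f*q[0]/-q[2], cy+f*q[1]/q[2]
def tri(obs):
    A=np.zeros((3,3));b=np.zeros(3)
    for c,u,v in obs:
        d=ray(c,u,v);d/=np.linalg.norm(d);P=np.eye(3)-np.outer(d,d);A+=P;b+=P@c["origin"]
    p=np.linalg.solve(A,b); return p
E
python3 - <<'E'
import cv2,numpy as np
t=cv2.imread("pics/top0.png");s=cv2.imread("pics/side0.png")
a=cv2.resize(t[225:345,300:460],None,fx=5,fy=5,interpolation=cv2.INTER_CUBIC);cv2.imwrite("pics/tc1.png",a)
a=cv2.resize(t[150:265,140:290],None,fx=5,fy=5,interpolation=cv2.INTER_CUBIC);cv2.imwrite("pics/tc2.png",a)
a=cv2.resize(s[190:310,310:470],None,fx=5,fy=5,interpolation=cv2.INTER_CUBIC);cv2.imwrite("pics/sc1.png",a)
a=cv2.resize(s[270:430,120:320],None,fx=4,fy=3.75,interpolation=cv2.INTER_CUBIC);cv2.imwrite("pics/sc2.png",a)
E
```

```text
(no output)
```

View pics/tc1.png

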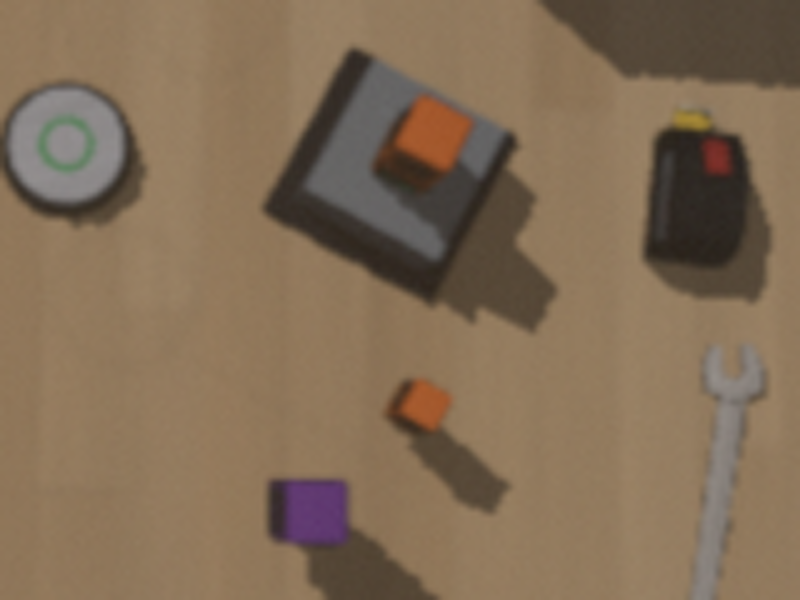

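View pics/tc2.png

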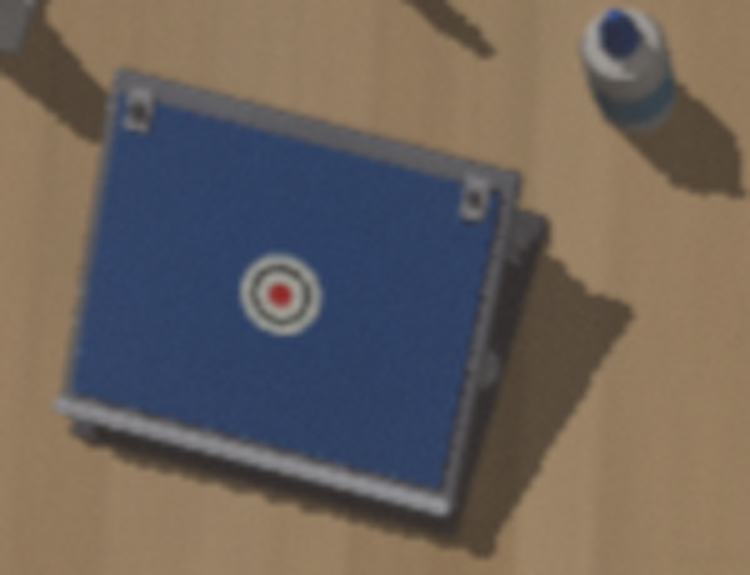

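View pics/sc1.png

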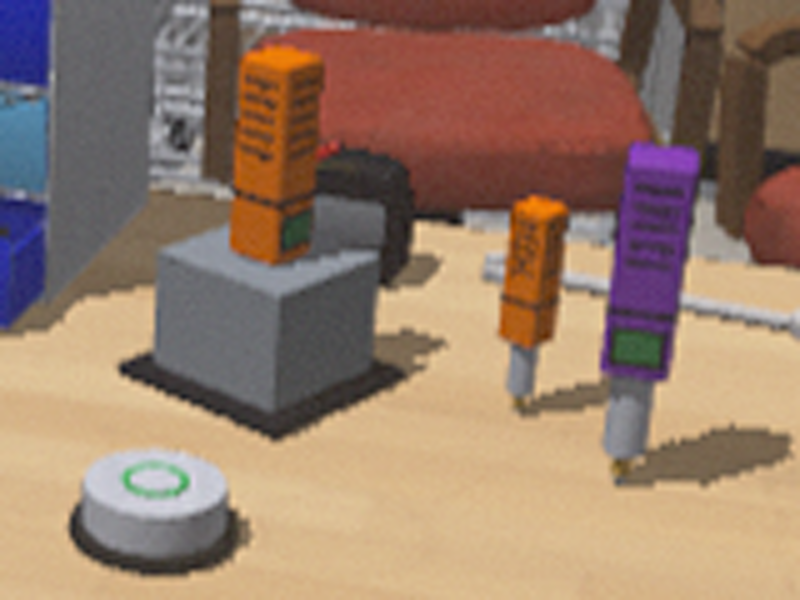

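View pics/sc2.png

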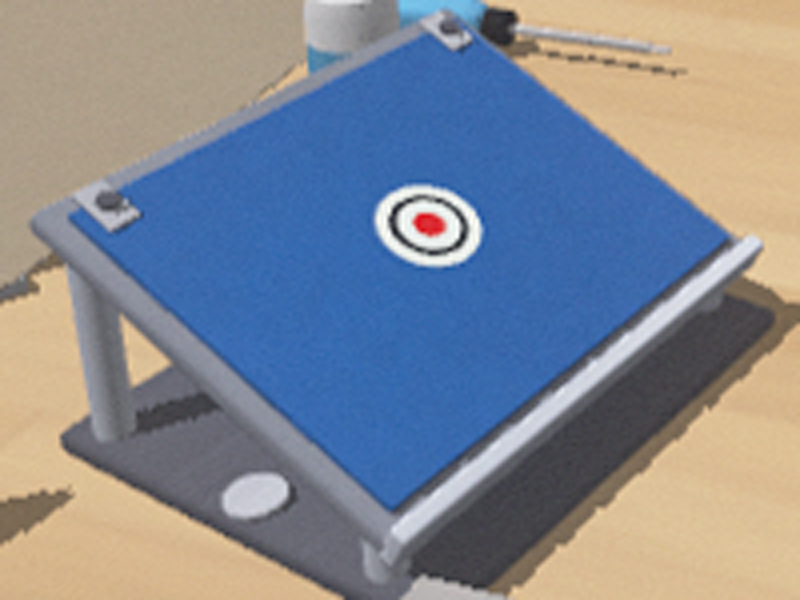

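```bash
python3 - <<'E'
from cell import env,camera
from h import *
t=camera("top");s=camera("side")
T=lambda u,v:(300+u/5,225+v/5)
P=lambda u,v:(140+u/5,150+v/5)
S=lambda u,v:(310+u/5,190+v/5)
pr=lambda n,p:print(n,np.round(p,1))
cs=[(427,96),(472,127),(442,178),(397,143)]
g=[atz(t,*T(*c),156) for c in cs]; pr("gtop",np.mean(g,0));
e=[g[1]-g[0],g[2]-g[1],g[3]-g[2],g[0]-g[3]]
for x in e: print(np.linalg.norm(x),np.degrees(np.arctan2(x[1],x[0])))
# gauge top centre in side: corners (240,55),(270,45),(322,55),(292,68)
q=tri([(t,*T(434,136)),(s,*S(281,57))]);pr("gtri",q)
# holder top
hs=[(372,58),(515,135),(436,262),(303,185)]
h=[atz(t,*T(*c),62) for c in hs];pr("holdertop",np.mean(h,0))
for i in range(4):
  x=h[(i+1)%4]-h[i];print(np.linalg.norm(x),np.degrees(np.arctan2(x[1],x[0])))
pr("disc",atz(t,*T(66.5,144),24));pr("disctri",tri([(t,*T(66.5,144)),(s,*S(156,481))])); pr("disc side",atz(s,*S(156,481),24))
pr("spot",atz(t,*P(280,295),75));pr("spottri",tri([(t,*P(280,295)),(s,120+428/4,270+223/3.75)]));pr("spot side",atz(s,120+428/4,270+223/3.75,75))
a,b=atz(t,*P(120,72),109),atz(t,*P(520,178),109);c,d=atz(t,*P(60,405),40),atz(t,*P(448,512),40)
for x in(a-b,c-d):print(np.linalg.norm(x),np.degrees(np.arctan2(x[1],x[0]))-90)
E
```

```text
gtop [ 468.3 -274.9  156. ]
24.05124371010292 -123.89763523059341
26.599776355666698 149.87115919751207
25.000752149949424 52.810748679892555
25.120813511816806 -31.981050850647442
gtri [ 469.4 -275.2  152.3]
holdertop [ 469.4 -275.6   62. ]
77.61646054314522 -117.48859451150297
72.567571221641 148.35601738731768
72.79396300043406 60.9071165684743
70.34001136499647 -27.820392282917012
disc [ 478.3 -113.    24. ]
disctri [ 478.3 -113.    21.5]
disc side [ 476.9 -108.3   24. ]
spot [572.9 169.1  75. ]
spottri [573.2 169.4  74.3]
spot side [573.  170.3  75. ]
194.8875652159278 -13.769324802330132
196.41954917190125 -14.18816749810324
```

```bash
cat > d.py <<'E'
import sys
from cell import env
from h import *
def delta(p,yaw=None):
    o=env.get_obs(); M=R.from_euler('xyz',o["orientation"]).as_matrix()
    d=M.T@(np.array(p)-o["tool_pos"])
    print("t",round(o["time_s"],2),"tcp",np.round(o["tool_pos"],1),"rpy",np.round(o["orientation"],3),"F",np.round(o["ft_force"],1),"w",round(o["width"],1))
    print("delta cm tool",np.round(d/10,2), "turn",None if yaw is None else round((o["orientation"][2]-yaw),3))
a=[float(x) for x in sys.argv[1:]]
delta(a[:3],a[3] if len(a)>3 else None)
E
python3 d.py 469 -275 260 -0.545
```

```text
t 0.25 tcp [ 170.  -627.1  303.5] rpy [-3.141  0.     0.265] F [-1.  -0.  -0.6] w 85.2
delta cm tool [ 38.07 -26.15   4.37] turn 0.81
```

```bash
python3 -m handwheel '[[8.5,3,-2,0.2,0],[8.5,3.2,-2.2,0.2,0],[8.5,3.2,-2.2,0.2,0],[8.5,3.2,-2.2,0.2,0],[8.5,3.2,-2.2,0.2,0],[8.5,3.2,-2.2,0.2,0],[8.5,3.2,-2.2,0.2,0],[8.5,3.2,-2.2,0.2,0]]'; python3 d.py 469 -275 260 -0.545
```

```text
time_s: 0.92
tool_pos: [368.4, -392.9, 284.9]
orientation: [3.137, 0.007, 0.245]
ft_force: [1.3, -0.5, -0.4]
width: 85.3
t 0.92 tcp [ 368.4 -392.9  284.9] rpy [3.137 0.007 0.245] F [ 1.3 -0.5 -0.4] w 85.3
delta cm tool [12.64 -9.01  2.36] turn 0.79
```

```bash
python3 -m handwheel '[[8.5,3.0,-2.1,0.5,0],[8.5,3.0,-2.1,0.5,0],[8.5,3.0,-2,0.5,0],[8.5,1,-1,0.3,0],[8.5,0,0,0,0.12],[8.5,0,0,0,0.12],[8.5,0,0,0,0.12],[8.5,0,0,0,0.12],[8.5,0,0,0,0.12],[8.5,0,0,0,0.12]]'; python3 d.py 469 -275 260 -0.545
python3 - <<'E'
from cell import camera
import cv2
c=camera("wrist");cv2.imwrite("pics/w1.png",c["frame"])
E
```

```text
time_s: 1.75
tool_pos: [459.4, -280.6, 265.0]
orientation: [3.14, 0.0, -0.484]
ft_force: [0.6, 0.2, 0.1]
width: 85.0
t 1.75 tcp [ 459.4 -280.6  265. ] rpy [ 3.14   0.    -0.484] F [0.6 0.2 0.1] w 85.0
delta cm tool [ 0.59 -0.94  0.5 ] turn 0.061
```

View pics/w1.png

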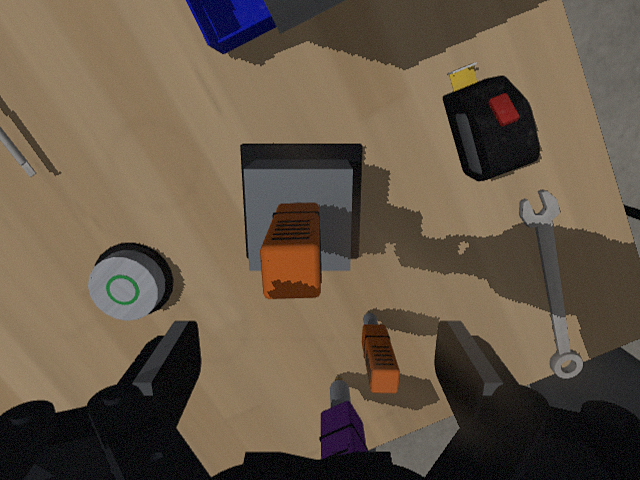

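```bash
python3 - <<'E'
from cell import camera
from h import *
c=camera("wrist")
cs=[(263,247),(321,245),(321,296),(264,297)]
g=[atz(c,*p,156) for p in cs];print(np.round(g,1),np.mean(g,0))
for i in range(4):
  x=g[(i+1)%4]-g[i];print(np.linalg.norm(x),np.degrees(np.arctan2(x[1],x[0])))
h=[atz(c,*p,62) for p in [(246,167),(353,168),(350,270),(249,271)]];print(np.mean(h,0))
for i in range(4):
  x=h[(i+1)%4]-h[i];print(np.linalg.norm(x),np.degrees(np.arctan2(x[1],x[0])))
print("disc",atz(c,122,289,24)," small tip", atz(c,368,316,0),"purple",atz(c,338,380,15))
f=cv2.resize(c["frame"][190:310,220:380],None,fx=5,fy=5);cv2.imwrite("pics/w1c.png",f)
E
```

```text
[[ 488.5 -267.6  156. ]
 [ 476.8 -291.6  156. ]
 [ 454.1 -279.5  156. ]
 [ 466.5 -255.2  156. ]] [ 471.49014808 -273.46011945  156.        ]
26.711969051158366 -116.06047501622885
25.712412324018864 152.03206323171665
27.32442298811154 62.95730472544276
25.272222161581595 -29.382081679191582
[ 471.37617538 -272.94393004   62.        ]
70.57404808034099 -118.6625232703742
72.28789163227293 151.71350195466462
72.18477852142522 62.46708417423355
73.71793564044258 -29.534833246404833
disc [ 481.65368652 -109.42853662   24.        ]  small tip [ 350.60659876 -274.61658458    0.        ] purple [ 312.5974389  -223.53025649   15.        ]
```

View pics/w1c.png

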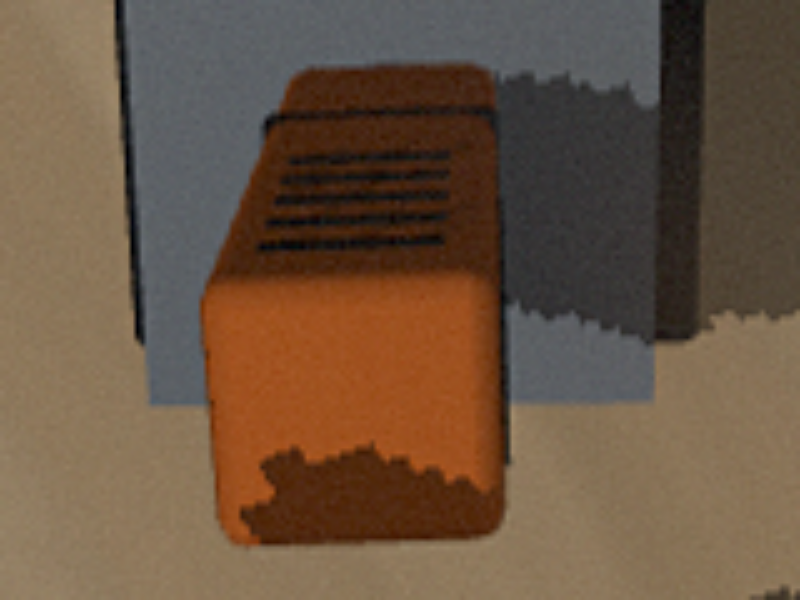

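The larger orange gauge stands in the holder, with its flat sides aligned to the jaws at about -0.51 rad. That makes it the one meant: the other orange gauge is smaller, and the third is purple.

```bash
python3 d.py 470.5 -274 186 -0.505; python3 -m handwheel '[[8.5,0.5,-1.2,1,0.02],[8.5,0.3,0,2,0],[8.5,0,0,2,0]]'; python3 d.py 470.5 -274 186 -0.505
```

```text
t 1.85 tcp [ 459.4 -280.6  265. ] rpy [ 3.14   0.    -0.479] F [-1.2  0.2  0.5] w 85.1
delta cm tool [ 0.68 -1.11  7.9 ] turn 0.026
time_s: 2.1
tool_pos: [474.9, -275.4, 218.0]
orientation: [3.14, -0.009, -0.487]
ft_force: [-0.6, -0.3, -1.0]
width: 85.0
t 2.1 tcp [ 474.9 -275.4  218. ] rpy [ 3.14  -0.009 -0.487] F [-0.6 -0.3 -1. ] w 85.0
delta cm tool [-0.48  0.08  3.2 ] turn 0.018
```

```bash
python3 -m handwheel '[[8.5,-0.4,0.1,1.2,0.018],[8.5,0,0,1.2,0],[8.5,0,0,0.5,0],[8.5,0,0,0,0]]'; python3 d.py 470.5 -274 186 -0.505
```

```text
time_s: 2.43
tool_pos: [469.8, -273.2, 184.1]
orientation: [3.141, -0.004, -0.488]
ft_force: [0.5, -0.3, -0.1]
width: 85.2
t 2.43 tcp [ 469.8 -273.2  184.1] rpy [ 3.141 -0.004 -0.488] F [ 0.5 -0.3 -0.1] w 85.2
delta cm tool [ 0.1   0.03 -0.19] turn 0.017
```

```bash
python3 -m handwheel '[[2.5,0.1,0,-0.1,0.01],[2.5,0,0,0,0],[2.5,0,0,0,0],[2.5,0,0,0,0],[2.5,0,0,0,0],[2.5,0,0,0,0]]'; python3 d.py 470.5 -274 186 -0.505
python3 -m handwheel '[[1.5,0,0,0,0],[1.5,0,0,0,0],[1.5,0,0,0,0],[1.5,0,0,0,0],[1.5,0,0,0,0],[1.5,0,0,0,0]]'
```

```text
time_s: 2.93
tool_pos: [472.2, -274.8, 188.2]
orientation: [3.141, -0.009, -0.495]
ft_force: [-0.1, -0.2, -1.1]
width: 27.1
t 2.93 tcp [ 472.2 -274.8  188.2] rpy [ 3.141 -0.009 -0.495] F [-0.1 -0.2 -1.1] w 27.1
delta cm tool [-0.19  0.01  0.22] turn 0.01
time_s: 3.43
tool_pos: [471.8, -274.5, 188.1]
orientation: [3.141, -0.008, -0.494]
ft_force: [-0.1, 0.1, -1.2]
width: 27.2
```

```bash
python3 -m handwheel '[[1.5,0,0,-1.5,0],[1.5,0,0,-2,0],[1.5,0,0,-2,0],[1.5,0,0,-2,0],[1.5,0,0,-1,0],[1.5,0,0,0,0]]'; python3 d.py 479 -111 230 -0.25
python3 - <<'E'
from cell import camera
import cv2
for n in("wrist","side"):
    c=camera(n);cv2.imwrite(f"pics/{n}2.png",c["frame"])
E
```

```text
time_s: 3.93
tool_pos: [470.9, -273.9, 275.0]
orientation: [3.141, -0.006, -0.494]
ft_force: [-0.0, 0.2, -2.0]
width: 27.7
t 3.93 tcp [ 470.9 -273.9  275. ] rpy [ 3.141 -0.006 -0.494] F [-0.   0.2 -2. ] w 27.7
delta cm tool [ -7.04 -14.73   4.44] turn -0.244
```

View pics/side2.png

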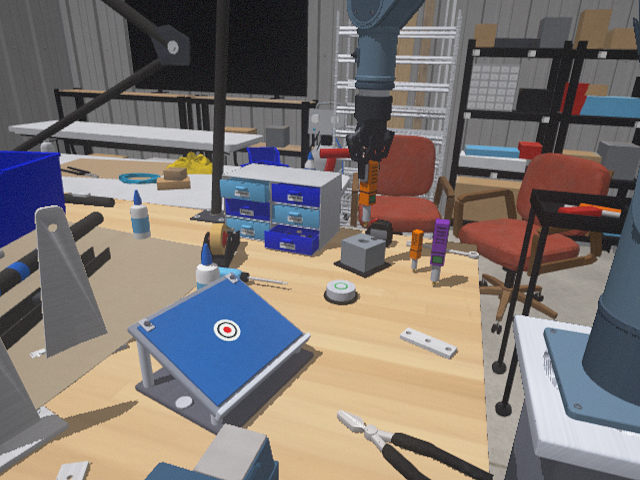

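View pics/wrist2.png

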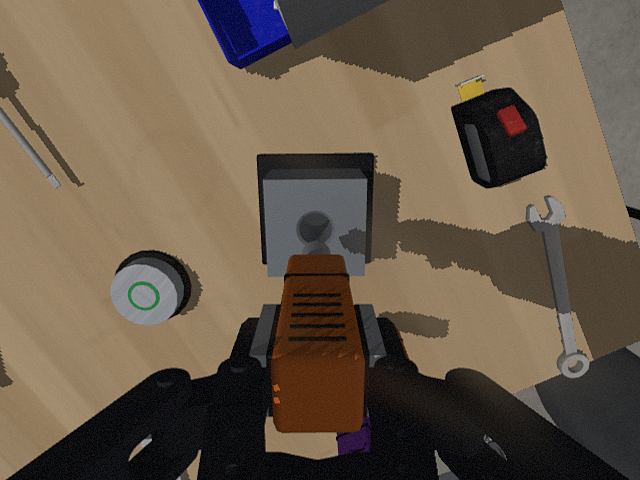

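```bash
python3 - <<'E'
from cell import camera
from h import *
c=camera("wrist");print(atz(c,143.5,296,24), atz(c,316,229,62))
E
python3 -m handwheel '[[1.5,-1.7,-3.6,0.3,0],[1.5,-1.7,-3.6,0.5,0],[1.5,-1.7,-3.6,0.5,0],[1.5,-1.7,-3.6,0.5,0],[1.5,0,0,0.8,-0.06],[1.5,0,0,0.5,-0.06],[1.5,0,0,0,-0.06],[1.5,0,0,0,-0.06]]'; python3 d.py 480 -111 225 -0.25
python3 - <<'E'
from cell import camera
import cv2
for n in("wrist","side"):
    c=camera(n);cv2.imwrite(f"pics/{n}3.png",c["frame"] if n=="wrist" else cv2.resize(c["frame"][150:350,250:450],None,fx=3,fy=3))
E
```

```text
[ 478.34764028 -109.76123527   24.        ] [ 470.24563574 -272.39080618   62.        ]
time_s: 4.75
tool_pos: [472.9, -106.0, 228.8]
orientation: [3.139, 0.015, -0.245]
ft_force: [-0.1, -1.4, -2.3]
width: 27.6
t 4.75 tcp [ 472.9 -106.   228.8] rpy [ 3.139  0.015 -0.245] F [-0.1 -1.4 -2.3] w 27.6
delta cm tool [0.81 0.32 0.37] turn 0.005
```

View pics/side3.png

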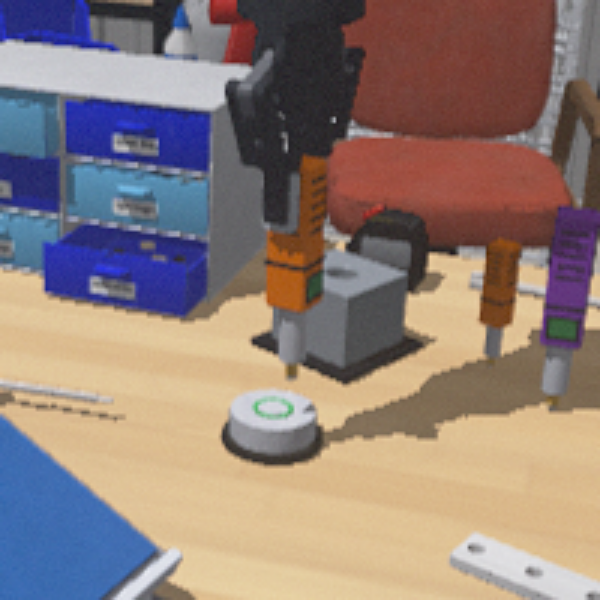

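View pics/wrist3.png

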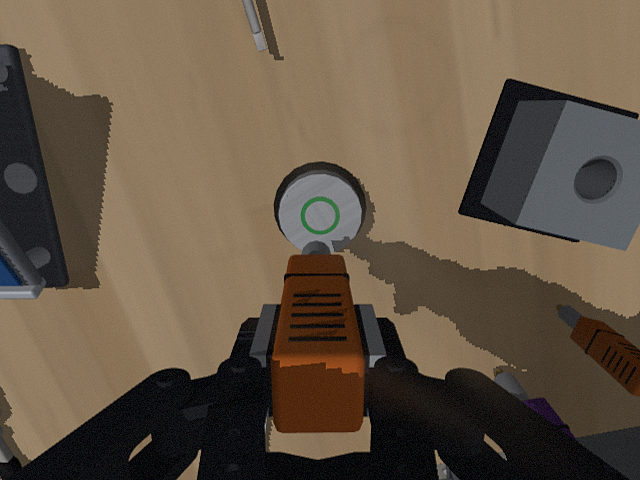

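```bash
python3 - <<'E'
from cell import camera
from h import *
c=camera("wrist");print(atz(c,320.5,215.5,24))
E
python3 -m handwheel '[[1.5,0.7,0.3,0.4,0],[1.5,0,0,0,0],[1.5,0,0,0,0]]'; python3 d.py 479.5 -110.5 205
```

```text
[ 479.36176279 -110.60617554   24.        ]
time_s: 5.15
tool_pos: [479.4, -112.6, 224.0]
orientation: [3.138, 0.015, -0.257]
ft_force: [0.4, 0.0, -2.0]
width: 27.5
t 5.15 tcp [ 479.4 -112.6  224. ] rpy [ 3.138  0.015 -0.257] F [ 0.4  0.  -2. ] w 27.5
delta cm tool [-0.02 -0.21  1.9 ] turn None
```

```bash
python3 -m handwheel '[[1.5,0.2,-0.2,0.9,0],[1.5,0,0,0.6,0],[1.5,0,0,0.3,0],[1.5,0,0,0,0],[1.5,0,0,0,0]]'; python3 d.py 479.5 -110.5 196
```

```text
time_s: 5.57
tool_pos: [481.7, -111.5, 203.3]
orientation: [3.138, 0.016, -0.26]
ft_force: [1.1, -0.5, -1.0]
width: 27.5
t 5.57 tcp [ 481.7 -111.5  203.3] rpy [ 3.138  0.016 -0.26 ] F [ 1.1 -0.5 -1. ] w 27.5
delta cm tool [-0.22 -0.05  0.74] turn None
```

```bash
python3 -m handwheel '[[1.5,0,0,0.3,0],[1.5,0,0,0.2,0],[1.5,0,0,0.1,0],[1.5,0,0,0,0],[1.5,0,0,0,0]]'; python3 d.py 479.5 -110.5 196
python3 - <<'E'
from cell import camera
import cv2
c=camera("side");cv2.imwrite("pics/side4.png",cv2.resize(c["frame"][230:320,280:400],None,fx=6,fy=6,interpolation=cv2.INTER_CUBIC))
E
```

```text
time_s: 5.98
tool_pos: [481.8, -111.5, 197.7]
orientation: [3.138, 0.015, -0.26]
ft_force: [-1.3, -0.2, 1.5]
width: 27.3
t 5.98 tcp [ 481.8 -111.5  197.7] rpy [ 3.138  0.015 -0.26 ] F [-1.3 -0.2  1.5] w 27.3
delta cm tool [-0.25 -0.04  0.17] turn None
```

View pics/side4.png

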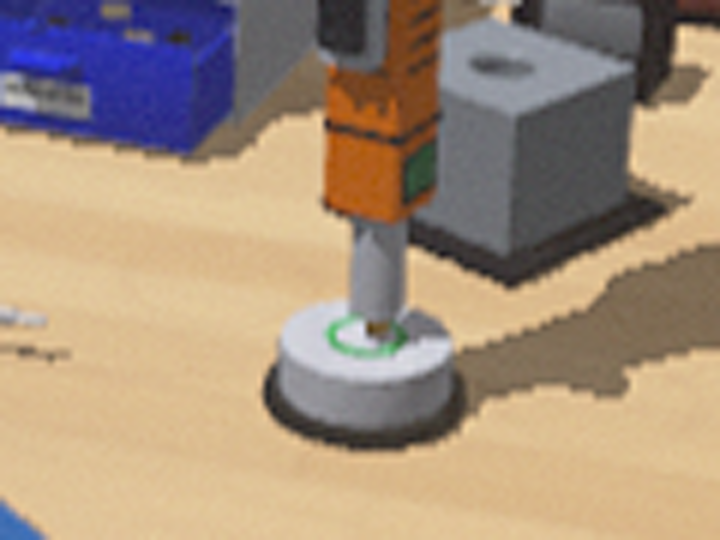

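```bash
python3 -m handwheel '[[1.5,0.1,0,0.05,0],[1.5,0,0,0,0],[1.5,0,0,0,0],[1.5,0,0,0,0],[1.5,0,0,0,0],[1.5,0,0,0,0],[1.5,0,0,0,0],[1.5,0,0,0,0],[1.5,0,0,0,0],[1.5,0,0,0,0]]'; python3 d.py 479.5 -110.5 196
```

```text
time_s: 6.87
tool_pos: [482.8, -111.8, 197.6]
orientation: [3.138, 0.015, -0.26]
ft_force: [-1.4, 0.8, 1.1]
width: 27.3
t 6.87 tcp [ 482.8 -111.8  197.6] rpy [ 3.138  0.015 -0.26 ] F [-1.4  0.8  1.1] w 27.3
delta cm tool [-0.35 -0.04  0.17] turn None
```

```bash
python3 -m handwheel '[[1.5,0,0,0,0],[1.5,0,0,0,0],[1.5,0,0,0,0],[1.5,0,0,0,0]]'; python3 d.py 479.5 -110.5 196;  python3 - <<'E'
from cell import camera
import cv2
c=camera("side");cv2.imwrite("pics/side5.png",cv2.resize(c["frame"][255:305,310:390],None,fx=10,fy=10,interpolation=cv2.INTER_CUBIC))
E
```

```text
time_s: 7.2
tool_pos: [482.7, -111.8, 197.6]
orientation: [3.138, 0.015, -0.26]
ft_force: [-1.1, -0.8, 1.7]
width: 27.5
t 7.2 tcp [ 482.7 -111.8  197.6] rpy [ 3.138  0.015 -0.26 ] F [-1.1 -0.8  1.7] w 27.5
delta cm tool [-0.34 -0.04  0.17] turn None
```

View pics/side5.png

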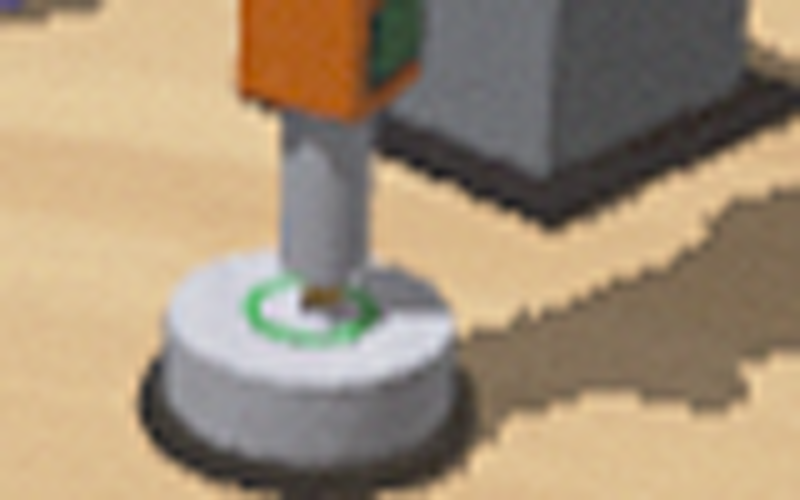

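```bash
python3 -m handwheel '[[1.5,-0.1,0,0.15,0],[1.5,0,0,0.05,0],[1.5,0,0,0,0],[1.5,0,0,0,0],[1.5,0,0,0,0],[1.5,0,0,0,0],[1.5,0,0,0,0],[1.5,0,0,0,0],[1.5,0,0,0,0],[1.5,0,0,0,0]]'; python3 d.py 479.5 -110.5 196;python3 -m handwheel '[[1.5,0,0,0,0],[1.5,0,0,0,0],[1.5,0,0,0,0],[1.5,0,0,0,0]]'; python3 - <<'E'
from cell import camera
import cv2
c=camera("side");cv2.imwrite("pics/side6.png",cv2.resize(c["frame"][255:305,310:390],None,fx=10,fy=10,interpolation=cv2.INTER_CUBIC))
E
```

```text
time_s: 8.08
tool_pos: [482.3, -111.6, 195.8]
orientation: [3.138, 0.013, -0.26]
ft_force: [-1.0, -0.6, 2.6]
width: 27.4
t 8.08 tcp [ 482.3 -111.6  195.8] rpy [ 3.138  0.013 -0.26 ] F [-1.  -0.6  2.6] w 27.4
delta cm tool [-0.31 -0.04 -0.01] turn None
time_s: 8.42
tool_pos: [482.3, -111.7, 195.9]
orientation: [3.138, 0.013, -0.26]
ft_force: [-1.0, 1.2, 2.2]
width: 27.5
```

View pics/side6.png

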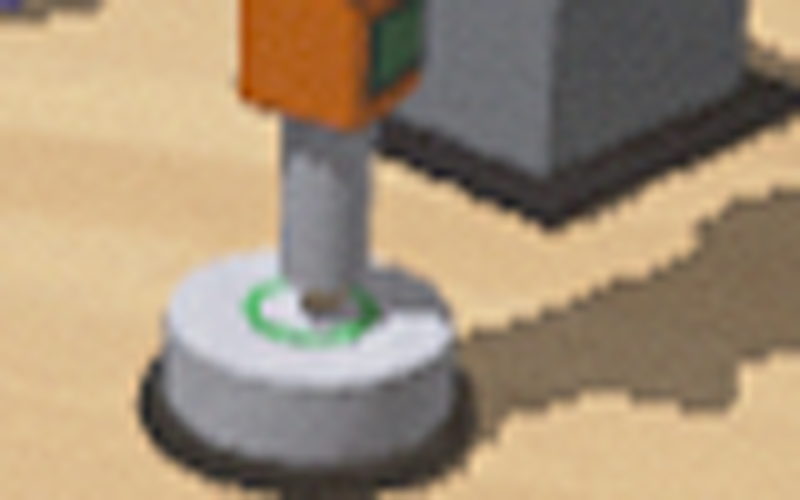

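```bash
python3 -m handwheel '[[1.5,0,0,-1,0],[1.5,0,0,-2.5,0],[1.5,0,0,-2.5,0],[1.5,0,0,-2,0],[1.5,0.6,3.5,-0.5,0],[1.5,0.6,3.5,0,0],[1.5,0.6,3.5,0,0],[1.5,0.6,3.5,0,0],[1.5,0,0,0,0]]'; python3 d.py 471 -274 250 -0.245
```

```text
time_s: 9.22
tool_pos: [471.4, -255.6, 289.0]
orientation: [3.138, 0.011, -0.25]
ft_force: [-0.0, -0.5, -1.8]
width: 27.7
t 9.22 tcp [ 471.4 -255.6  289. ] rpy [ 3.138  0.011 -0.25 ] F [-0.  -0.5 -1.8] w 27.7
delta cm tool [0.46 1.78 3.9 ] turn -0.005
```

```bash
python3 -m handwheel '[[1.5,0.5,1.7,1,0],[1.5,0.1,0,1.2,0],[1.5,0,0,1,0],[1.5,0,0,0.5,0],[1.5,0,0,0,0]]'; python3 d.py 473 -274 217 -0.245;  python3 - <<'E'
from cell import camera
import cv2
c=camera("side");cv2.imwrite("pics/side7.png",cv2.resize(c["frame"][150:290,280:460],None,fx=4.4,fy=4.2,interpolation=cv2.INTER_CUBIC))
c=camera("wrist");cv2.imwrite("pics/wrist7.png",c["frame"])
E
```

```text
time_s: 9.63
tool_pos: [471.7, -276.6, 251.9]
orientation: [3.138, 0.009, -0.256]
ft_force: [-0.3, 0.7, -2.3]
width: 27.6
t 9.63 tcp [ 471.7 -276.6  251.9] rpy [ 3.138  0.009 -0.256] F [-0.3  0.7 -2.3] w 27.6
delta cm tool [ 0.09 -0.29  3.49] turn -0.011
```

View pics/side7.png

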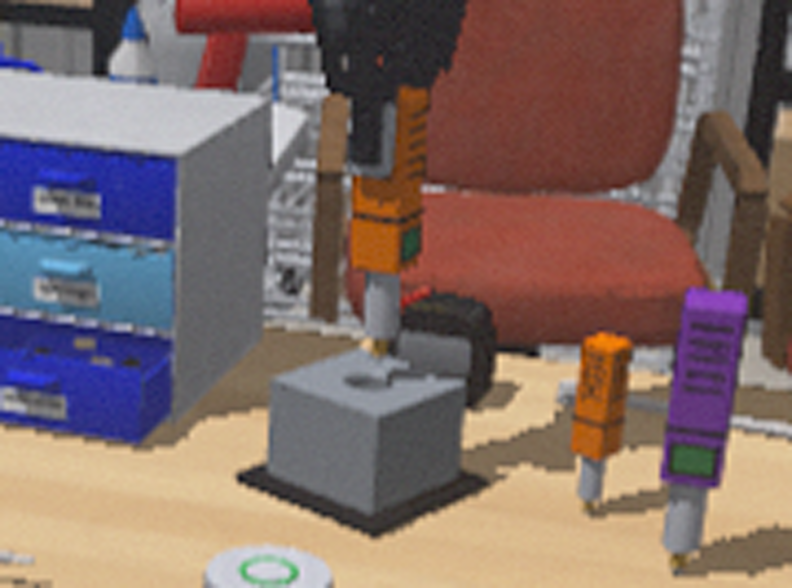

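View pics/wrist7.png

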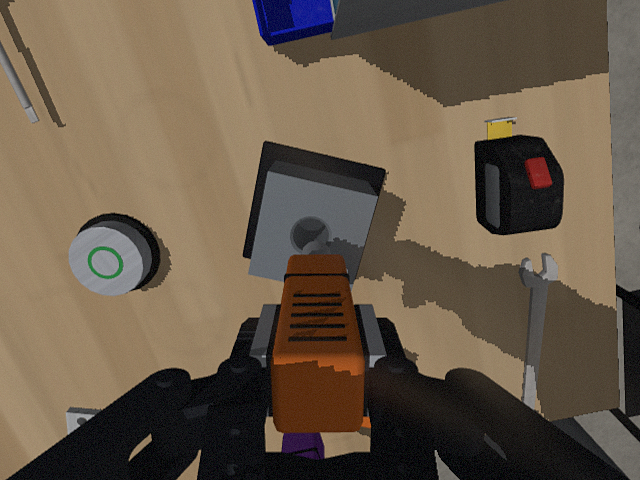

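```bash
python3 - <<'E'
from cell import camera
from h import *
c=camera("wrist");s=camera("side")
print("well w",atz(c,310,232.5,62),"well s",atz(s,280+366/4.4,150+380/4.2,62),"tip",atz(s,280+376/4.4,150+351/4.2,73))
E
```

```text
well w [ 474.21861387 -272.7665715    62.        ] well s [ 469.89031709 -269.8311297    62.        ] tip [ 468.84608009 -286.36165997   73.        ]
```

```bash
python3 -m handwheel '[[1.5,0.1,-0.3,0.2,-0.01],[1.5,0,0,0,0],[1.5,0,0,0.8,0],[1.5,0,0,0.6,0],[1.5,0,0,0,0]]'; python3 d.py 473.5 -273.5 217 -0.245
```

```text
time_s: 10.25
tool_pos: [475.9, -273.2, 237.9]
orientation: [3.137, 0.002, -0.242]
ft_force: [-0.1, -0.8, -1.4]
width: 27.5
t 10.25 tcp [ 475.9 -273.2  237.9] rpy [ 3.137e+00  2.000e-03 -2.420e-01] F [-0.1 -0.8 -1.4] w 27.5
delta cm tool [-0.23  0.08  2.09] turn 0.003
```

```bash
python3 -m handwheel '[[1.5,-0.3,0.0,0.4,0],[1.5,0,0,0.7,0],[1.5,0,0,0.5,0],[1.5,0,0,0.2,0],[1.5,0,0,0,0]]'; python3 d.py 473 -273.5 217 -0.245; python3 - <<'E'
from cell import camera
import cv2
c=camera("side");cv2.imwrite("pics/side8.png",cv2.resize(c["frame"][150:290,280:460],None,fx=4.4,fy=4.2,interpolation=cv2.INTER_CUBIC))
E
```

```text
time_s: 10.67
tool_pos: [471.9, -272.4, 216.9]
orientation: [3.137, 0.004, -0.243]
ft_force: [0.6, 0.6, -1.8]
width: 27.2
t 10.67 tcp [ 471.9 -272.4  216.9] rpy [ 3.137  0.004 -0.243] F [ 0.6  0.6 -1.8] w 27.2
delta cm tool [ 0.13  0.08 -0.01] turn 0.002
```

View pics/side8.png

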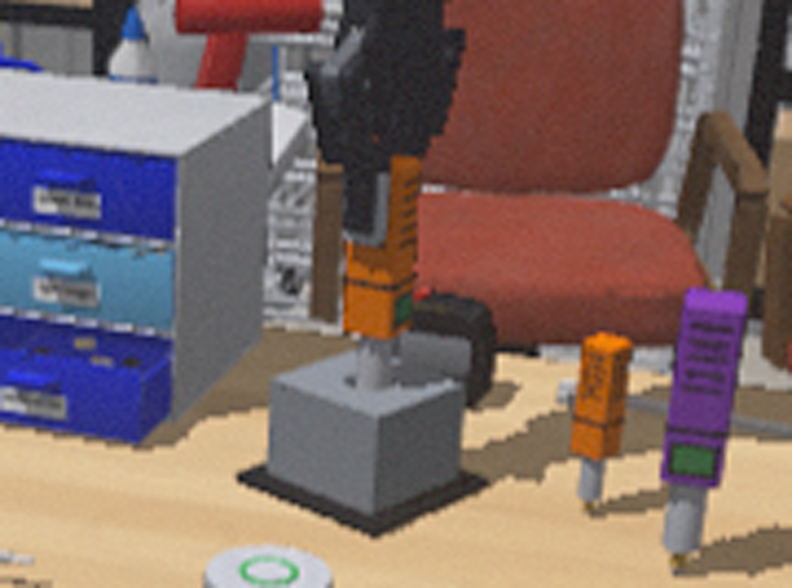

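The nose is in the well with no side load. Next I pull the grip down-slope against the rim so the gauge pivots between the pads.

```bash
python3 -m handwheel '[[1.5,-0.5,0,0,0],[1.5,-0.5,0,0,0],[1.5,-0.5,0,0.05,0]]'; python3 d.py 428 -263 210 -0.245
```

```text
time_s: 10.97
tool_pos: [462.0, -269.6, 218.5]
orientation: [3.136, -0.009, -0.242]
ft_force: [5.9, -0.2, -4.0]
width: 27.6
t 10.97 tcp [ 462.  -269.6  218.5] rpy [ 3.136 -0.009 -0.242] F [ 5.9 -0.2 -4. ] w 27.6
delta cm tool [-3.47  0.17  0.82] turn 0.003
```

```bash
python3 -m handwheel '[[1.5,-0.6,0,0.15,0],[1.5,-0.6,0,0.15,0],[1.5,-0.6,0,0.1,0]]'; python3 d.py 428 -263 210 -0.245;  python3 - <<'E'
from cell import camera
import cv2
c=camera("side");cv2.imwrite("pics/side9.png",cv2.resize(c["frame"][150:290,280:460],None,fx=4.4,fy=4.2,interpolation=cv2.INTER_CUBIC))
E
```

```text
time_s: 11.22
tool_pos: [449.3, -266.3, 218.0]
orientation: [3.134, -0.026, -0.24]
ft_force: [3.2, 0.8, -2.4]
width: 27.3
t 11.22 tcp [ 449.3 -266.3  218. ] rpy [ 3.134 -0.026 -0.24 ] F [ 3.2  0.8 -2.4] w 27.3
delta cm tool [-2.17  0.18  0.75] turn 0.005
```

View pics/side9.png

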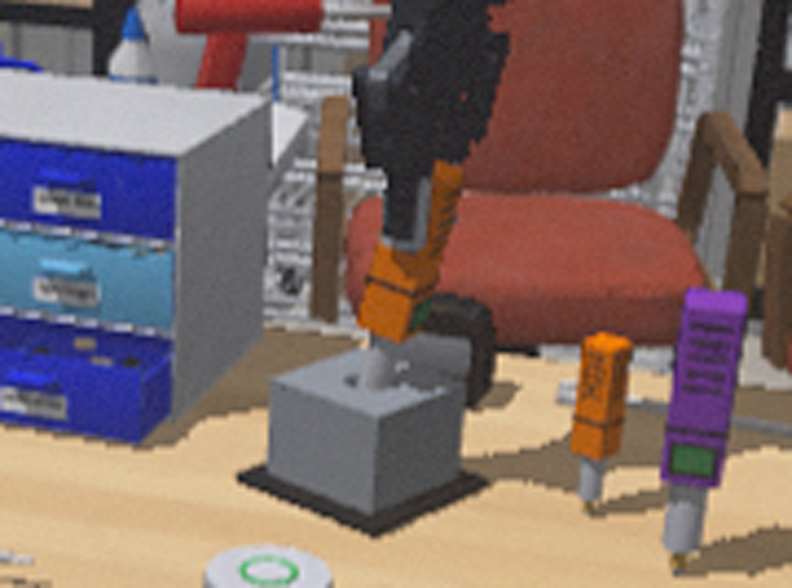

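```bash
python3 -m handwheel '[[1.5,-0.6,0,0.25,0],[1.5,-0.6,0,0.25,0],[1.5,-0.5,0,0.25,0],[1.5,0,0,0,0]]'; python3 d.py 428 -263 210 -0.245;  python3 - <<'E'
from cell import camera
import cv2
c=camera("side");cv2.imwrite("pics/side10.png",cv2.resize(c["frame"][150:290,280:460],None,fx=4.4,fy=4.2,interpolation=cv2.INTER_CUBIC))
E
```

```text
time_s: 11.6
tool_pos: [436.1, -263.1, 213.9]
orientation: [3.133, -0.04, -0.24]
ft_force: [2.6, -0.3, -2.6]
width: 27.1
t 11.6 tcp [ 436.1 -263.1  213.9] rpy [ 3.133 -0.04  -0.24 ] F [ 2.6 -0.3 -2.6] w 27.1
delta cm tool [-0.8   0.17  0.36] turn 0.005
```

View pics/side10.png

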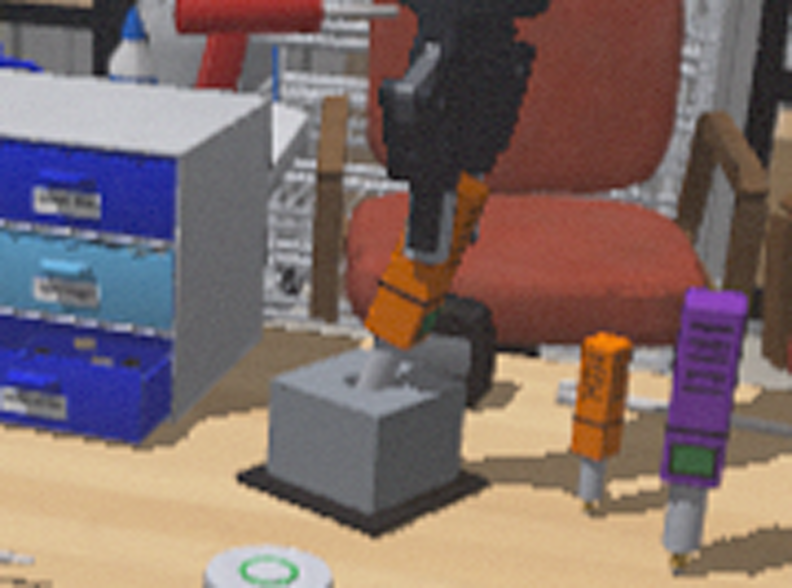

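```bash
python3 -m handwheel '[[1.5,-0.6,0,0.25,0],[1.5,-0.5,0,0.25,0],[1.5,0,0,0,0]]'; python3 d.py 428 -263 210 -0.245;  python3 - <<'E'
from cell import camera
import cv2
c=camera("side");cv2.imwrite("pics/side11.png",cv2.resize(c["frame"][170:260,330:420],None,fx=6.6,fy=6.6,interpolation=cv2.INTER_CUBIC))
E
```

```text
time_s: 11.9
tool_pos: [426.9, -261.0, 209.2]
orientation: [3.132, -0.043, -0.239]
ft_force: [3.7, 0.1, -1.7]
width: 27.7
t 11.9 tcp [ 426.9 -261.   209.2] rpy [ 3.132 -0.043 -0.239] F [ 3.7  0.1 -1.7] w 27.7
delta cm tool [ 0.16  0.17 -0.07] turn 0.006
```

View pics/side11.png

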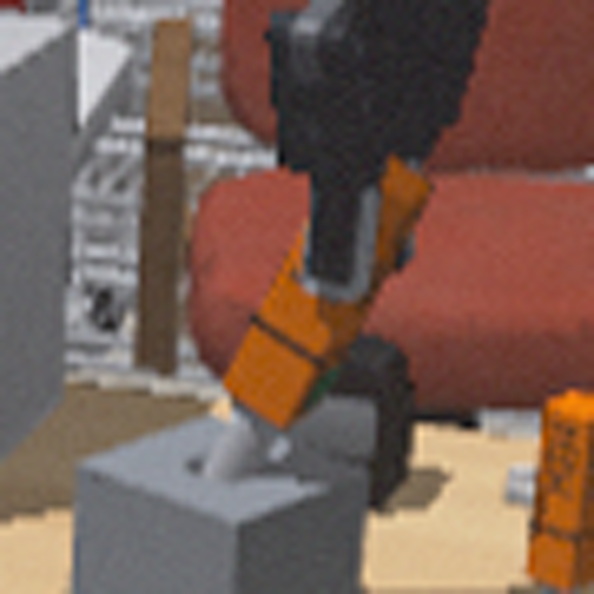

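```bash
python3 -m handwheel '[[1.5,-0.1,0,-1,0],[1.5,-0.3,0,-1.5,0],[1.5,0,0,-2,0],[1.5,0,0,-2,0],[1.5,0,0,-1.5,0],[1.5,0,0,0,0]]'; python3 d.py 428 -263 210 -0.245;  python3 - <<'E'
from cell import camera
from h import *
c=camera("side");cv2.imwrite("pics/side12.png",cv2.resize(c["frame"][130:250,330:450],None,fx=5,fy=5,interpolation=cv2.INTER_CUBIC))
from cell import env
o=env.get_obs();M=R.from_euler('xyz',o["orientation"]).as_matrix()
G=o["tool_pos"]+M@[0,0,54]
for th in (15,20,25,30):
    a=np.radians(th);n=np.array([-np.sin(a)*np.cos(-.245),-np.sin(a)*np.sin(-.245),np.cos(a)])
    p=[np.array(proj(c,G+k*n)) for k in(24,0,-70,-108,-123)]
    print(th,[tuple(np.round((q-[330,130])*5)) for q in p])
c=camera("wrist");cv2.imwrite("pics/wrist12.png",c["frame"])
E
```

```text
time_s: 12.45
tool_pos: [408.7, -256.0, 285.9]
orientation: [3.136, -0.008, -0.242]
ft_force: [0.0, -1.0, -2.1]
width: 27.2
t 12.45 tcp [ 408.7 -256.   285.9] rpy [ 3.136 -0.008 -0.242] F [ 0.  -1.  -2.1] w 27.2
delta cm tool [1.98 0.18 7.61] turn 0.003
15 [(np.float64(351.0), np.float64(148.0)), (np.float64(331.0), np.float64(202.0)), (np.float64(277.0), np.float64(354.0)), (np.float64(249.0), np.float64(431.0)), (np.float64(239.0), np.float64(461.0))]
20 [(np.float64(355.0), np.float64(150.0)), (np.float64(331.0), np.float64(202.0)), (np.float64(265.0), np.float64(347.0)), (np.float64(231.0), np.float64(421.0)), (np.float64(218.0), np.float64(449.0))]
25 [(np.float64(360.0), np.float64(153.0)), (np.float64(331.0), np.float64(202.0)), (np.float64(253.0), np.float64(340.0)), (np.float64(213.0), np.float64(410.0)), (np.float64(198.0), np.float64(436.0))]
30 [(np.float64(364.0), np.float64(156.0)), (np.float64(331.0), np.float64(202.0)), (np.float64(242.0), np.float64(331.0)), (np.float64(197.0), np.float64(397.0)), (np.float64(179.0), np.float64(422.0))]
```

View pics/side12.png

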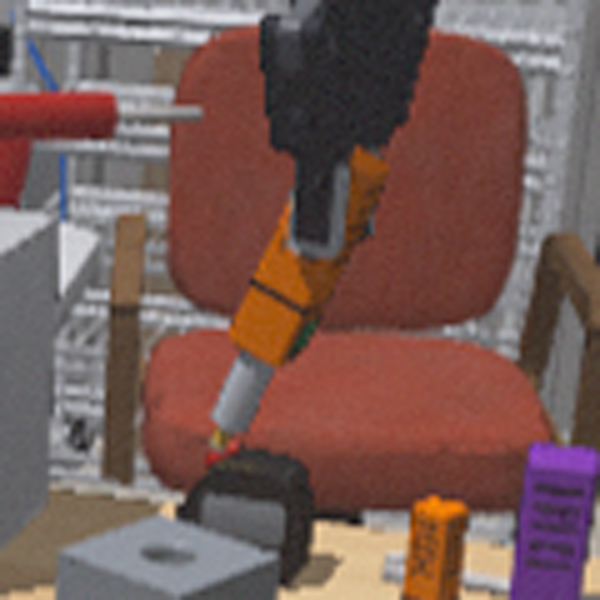

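View pics/wrist12.png

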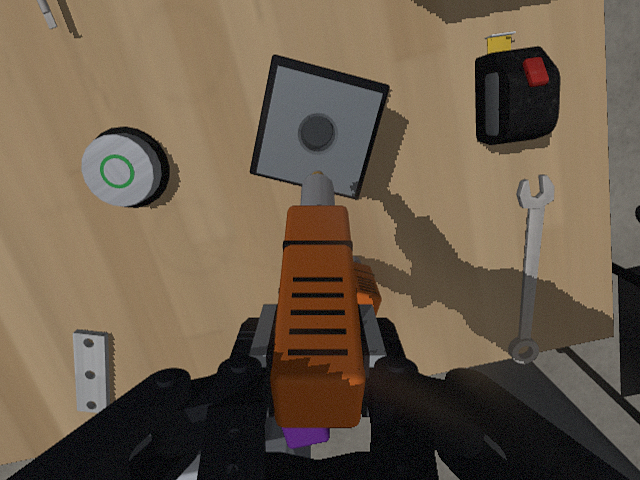

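```bash
python3 -m handwheel '[[1.5,1.3,0.1,0.5,0],[1.5,1.3,0,1.5,0],[1.5,0,0,0.5,0],[1.5,0,0,0,0]]'; python3 d.py 436.5 -264 213 -0.245;python3 - <<'E'
from cell import camera
from h import *
c=camera("wrist");cv2.imwrite("pics/wrist13.png",c["frame"])
c=camera("side");cv2.imwrite("pics/side13.png",cv2.resize(c["frame"][170:260,320:420],None,fx=7,fy=6.6,interpolation=cv2.INTER_CUBIC))
E
```

```text
time_s: 12.88
tool_pos: [428.7, -261.6, 252.3]
orientation: [3.139, 0.008, -0.243]
ft_force: [-0.9, -0.8, -1.8]
width: 27.2
t 12.88 tcp [ 428.7 -261.6  252.3] rpy [ 3.139  0.008 -0.243] F [-0.9 -0.8 -1.8] w 27.2
delta cm tool [0.84 0.03 3.92] turn 0.002
```

View pics/side13.png

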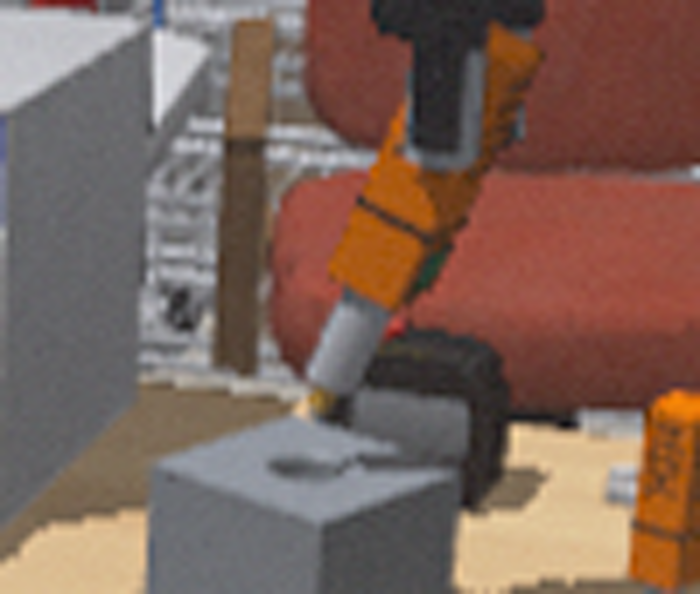

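View pics/wrist13.png

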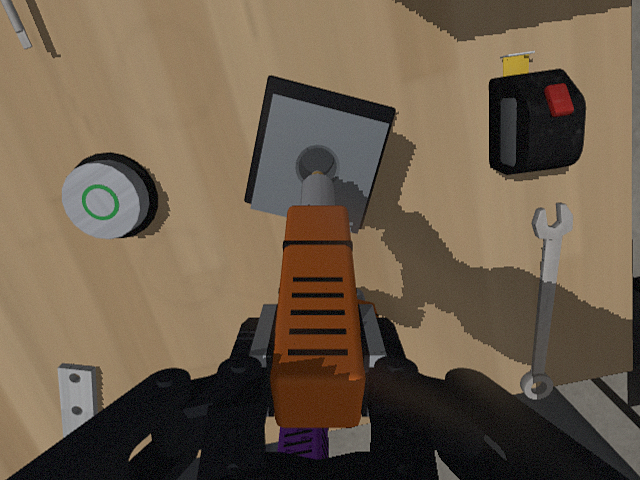

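```bash
python3 -m handwheel '[[1.5,0.75,0,0,0],[1.5,0,0,0,0],[1.5,0,0,1.0,0],[1.5,0,0,0.8,0],[1.5,0,0,0.5,0],[1.5,0,0,0,0]]'; python3 d.py 436.5 -264 213 -0.245;python3 - <<'E'
from cell import camera
from h import *
c=camera("side");cv2.imwrite("pics/side14.png",cv2.resize(c["frame"][170:260,320:420],None,fx=7,fy=6.6,interpolation=cv2.INTER_CUBIC))
E
```

```text
time_s: 13.48
tool_pos: [435.6, -263.7, 229.0]
orientation: [3.138, 0.006, -0.243]
ft_force: [0.2, -0.1, -2.4]
width: 27.5
t 13.48 tcp [ 435.6 -263.7  229. ] rpy [ 3.138  0.006 -0.243] F [ 0.2 -0.1 -2.4] w 27.5
delta cm tool [ 0.11 -0.    1.6 ] turn 0.002
```

View pics/side14.png

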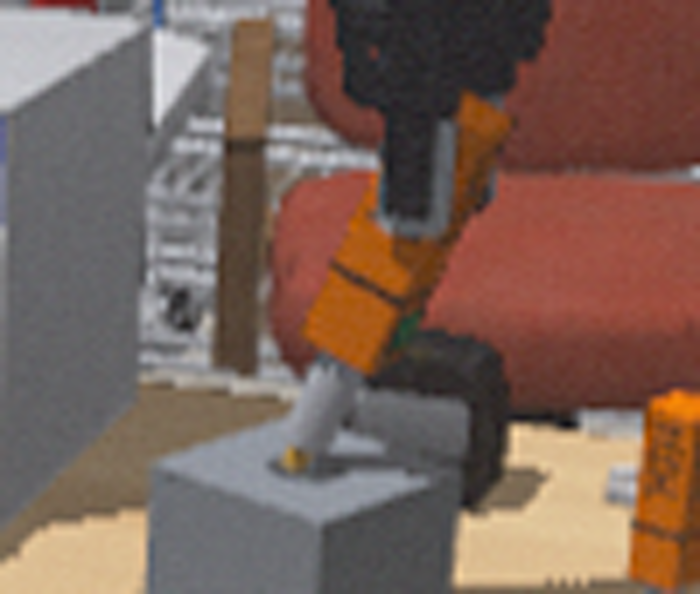

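```bash
python3 -m handwheel '[[1.5,-0.1,0,0.6,0],[1.5,0,0,0.6,0],[1.5,0,0,0.4,0],[1.5,0,0,0,0]]'; python3 d.py 436.5 -264 213 -0.245
```

```text
time_s: 13.87
tool_pos: [434.4, -263.7, 212.0]
orientation: [3.138, 0.006, -0.244]
ft_force: [0.1, 0.1, -2.4]
width: 27.5
t 13.87 tcp [ 434.4 -263.7  212. ] rpy [ 3.138  0.006 -0.244] F [ 0.1  0.1 -2.4] w 27.5
delta cm tool [ 0.21 -0.02 -0.1 ] turn 0.001
```

Nose in freely. I pull about 14 mm more, lowering slightly.

```bash
python3 -m handwheel '[[1.5,-0.5,0,0.15,0],[1.5,-0.5,0,0.2,0],[1.5,-0.5,0,0.2,0],[1.5,0,0,0,0]]'; python3 d.py 420 -260 208 -0.245
```

```text
time_s: 14.2
tool_pos: [425.6, -261.4, 209.3]
orientation: [3.136, -0.012, -0.242]
ft_force: [0.4, 0.6, -1.4]
width: 27.4
t 14.2 tcp [ 425.6 -261.4  209.3] rpy [ 3.136 -0.012 -0.242] F [ 0.4  0.6 -1.4] w 27.4
delta cm tool [-0.58 -0.    0.12] turn 0.003
```

```bash
python3 -m handwheel '[[1.5,-0.5,0,0.15,0],[1.5,-0.4,0,0.1,0],[1.5,0,0,0,0]]'; python3 d.py 420 -260 208 -0.245;python3 - <<'E'
from cell import camera
from h import *
c=camera("side");cv2.imwrite("pics/side15.png",cv2.resize(c["frame"][170:260,320:420],None,fx=7,fy=6.6,interpolation=cv2.INTER_CUBIC))
E
```

```text
time_s: 14.45
tool_pos: [419.2, -259.6, 208.1]
orientation: [3.135, -0.02, -0.241]
ft_force: [1.6, 0.5, -0.9]
width: 27.5
t 14.45 tcp [ 419.2 -259.6  208.1] rpy [ 3.135 -0.02  -0.241] F [ 1.6  0.5 -0.9] w 27.5
delta cm tool [0.09 0.02 0.01] turn 0.004
```

View pics/side15.png

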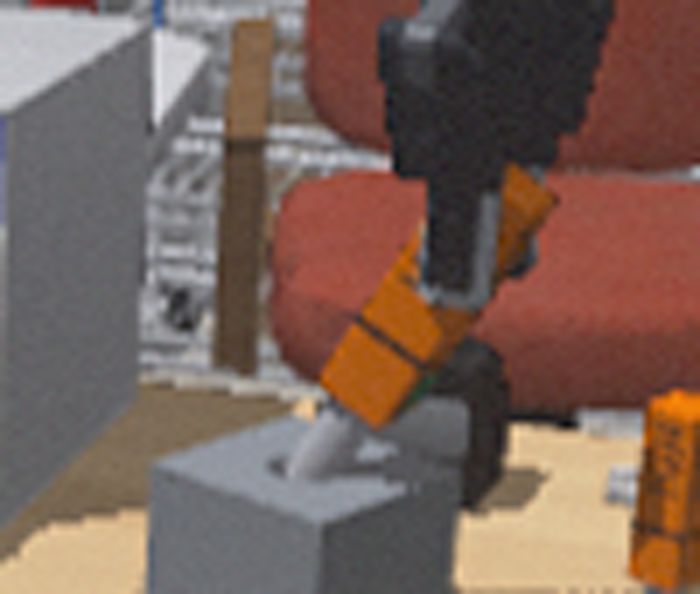

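Lift out and measure the angle.

```bash
python3 -m handwheel '[[1.5,-0.1,0,-1,0],[1.5,-0.2,0,-1.5,0],[1.5,0,0,-2,0],[1.5,0,0,-2,0],[1.5,0,0,-1.5,0],[1.5,0,0,0,0]]'; python3 d.py 428 -263 210 -0.245;  cat > ang.py <<'E'
from cell import camera,env
from h import *
import sys
n0=sys.argv[1]
c=camera("side")
o=env.get_obs();M=R.from_euler('xyz',o["orientation"]).as_matrix()
G=o["tool_pos"]+M@[0,0,54]
g=np.array(proj(c,G));x0=int(np.clip(g[0]-60,0,520));y0=int(np.clip(g[1]-50,0,360))
cv2.imwrite(f"pics/{n0}.png",cv2.resize(c["frame"][y0:y0+120,x0:x0+120],None,fx=5,fy=5,interpolation=cv2.INTER_CUBIC))
yw=o["orientation"][2]
for th in (20,23,26,29):
    a=np.radians(th);n=np.array([-np.sin(a)*np.cos(yw),-np.sin(a)*np.sin(yw),np.cos(a)])
    p=[np.array(proj(c,G+k*n)) for k in(24,0,-70,-108,-123)]
    print(th,[tuple(int(v) for v in (q-[x0,y0])*5) for q in p])
E
python3 ang.py side16
```

```text
time_s: 15.0
tool_pos: [405.0, -255.9, 288.9]
orientation: [3.139, 0.007, -0.243]
ft_force: [1.3, -0.3, -1.9]
width: 27.2
t 15.0 tcp [ 405.  -255.9  288.9] rpy [ 3.139  0.007 -0.243] F [ 1.3 -0.3 -1.9] w 27.2
delta cm tool [2.46 0.11 7.88] turn 0.002
20 [(326, 198), (302, 251), (235, 396), (201, 470), (187, 499)]
23 [(329, 200), (302, 251), (228, 392), (190, 464), (175, 491)]
26 [(332, 201), (302, 251), (221, 387), (180, 456), (164, 483)]
29 [(334, 203), (302, 251), (214, 382), (170, 449), (152, 474)]
```

View pics/side16.png

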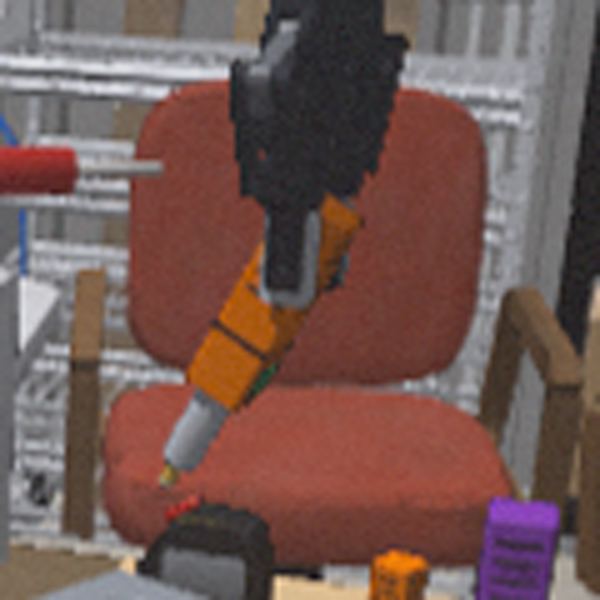

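The gauge now leans about 26° (tip at (165,484) in the crop, which matches the 26° prediction). Next I move it over to the panel.

```bash
python3 d.py 504 187 300 -0.245; python3 -m handwheel '[[1.5,0.1,-3,-1,0],[1.5,0.1,-3.8,-0.3,0],[1.5,0.1,-3.8,0,0],[1.5,0,-3.8,0,0],[1.5,0,-3.8,0,0],[1.5,0,-3.8,0,0],[1.5,0,-3.8,0,0],[1.5,0,-3.8,0,0]]'; python3 d.py 504 187 300 -0.245
```

```text
t 15.05 tcp [ 404.5 -255.7  287.6] rpy [ 3.139  0.008 -0.243] F [-0.1  0.6 -2.5] w 27.1
delta cm tool [ -1.02 -45.36  -1.36] turn 0.002
time_s: 15.72
tool_pos: [470.8, 30.8, 289.4]
orientation: [3.128, 0.034, -0.267]
ft_force: [1.0, 0.3, -2.1]
width: 27.4
t 15.72 tcp [470.8  30.8 289.4] rpy [ 3.128  0.034 -0.267] F [ 1.   0.3 -2.1] w 27.4
delta cm tool [ -0.96 -15.93  -1.24] turn -0.022
```

```bash
python3 -m handwheel '[[1.5,-0.2,-3.7,-0.5,-0.02],[1.5,-0.2,-3.6,-0.5,0],[1.5,-0.2,-3.4,-0.2,0],[1.5,-0.2,-2,0,0],[1.5,0,0,0,0],[1.5,0,0,0,0]]'; python3 d.py 504 187 300 -0.245; python3 - <<'E'
from cell import camera
import cv2
for n in("wrist","side","top"):
    c=camera(n);cv2.imwrite(f"pics/{n}17.png",c["frame"])
E
```

```text
time_s: 16.22
tool_pos: [488.0, 169.3, 290.9]
orientation: [3.121, 0.054, -0.233]
ft_force: [0.2, -0.5, -1.7]
width: 27.4
t 16.22 tcp [488.  169.3 290.9] rpy [ 3.121  0.054 -0.233] F [ 0.2 -0.5 -1.7] w 27.4
delta cm tool [ 1.1  -2.08 -1.01] turn 0.012
```

View pics/side17.png

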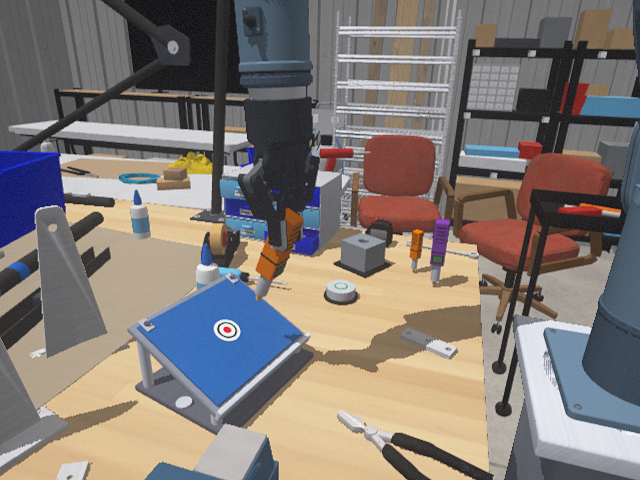

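View pics/wrist17.png

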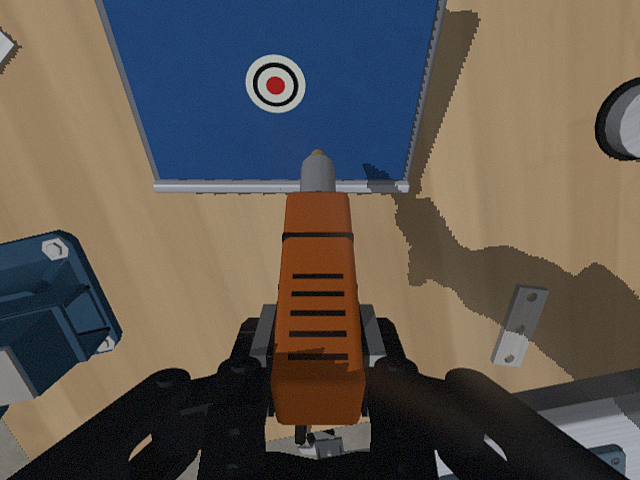

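```bash
cat > tip.py <<'E'
from cell import camera,env
from h import *
import sys
# predicted tip given assumed gauge angle in tool frame (26 deg at pitch .007)
o=env.get_obs();M=R.from_euler('xyz',o["orientation"]).as_matrix()
def pred(th_tool=26.4,ext=123):
    a=np.radians(th_tool); n=M@np.array([-np.sin(a),0,-np.cos(a)])
    return o["tool_pos"]+M@[0,0,54]-ext*n, n
if __name__=="__main__":
    t,n=pred(); yp=-0.244;b=np.radians(25);N=np.array([-np.sin(b)*np.cos(yp),-np.sin(b)*np.sin(yp),np.cos(b)])
    print("tip",np.round(t,1),"n",np.round(n,3),"off-normal",round(float(np.arccos(n@N)),3))
    S=np.array([573.5,169.8,75]); d=t-S; print("tip-spot",np.round(d,1),"height above face",round(d@N,1),"tool axes to spot+h*N: h=30,0,-7")
    for h in(30,10,0,-7): print(h,np.round(M.T@(S+h*N-t)/10,2))
    for nm in("side","wrist","top"):
        c=camera(nm);print(nm,"tip px",np.round(proj(c,t)),"spot px",np.round(proj(c,S)))
E
python3 tip.py; python3 - <<'E'
from cell import camera
from h import *
c=camera("wrist");print(atz(c,276,86,75));
f=c["frame"];cv2.imwrite("pics/w18c.png",cv2.resize(f[40:200,220:380],None,fx=4,fy=4,interpolation=cv2.INTER_CUBIC))
f=camera("side")["frame"];cv2.imwrite("pics/s18c.png",cv2.resize(f[200:360,180:340],None,fx=4,fy=4,interpolation=cv2.INTER_CUBIC))
E
```

```text
tip [532.5 153.3 124.7] n [-0.382  0.111  0.918] off-normal 0.032
tip-spot [-41.  -16.5  49.7] height above face 60.2 tool axes to spot+h*N: h=30,0,-7
30 [ 2.45 -2.62  2.07]
10 [ 3.39 -2.65  3.84]
0 [ 3.86 -2.66  4.72]
-7 [ 4.19 -2.67  5.34]
side tip px [257. 298.] spot px [227. 329.]
wrist tip px [317. 157.] spot px [276.  88.]
top tip px [197. 222.] spot px [196. 209.]
[575.50111515 169.68047661  75.        ]
```

View pics/w18c.png

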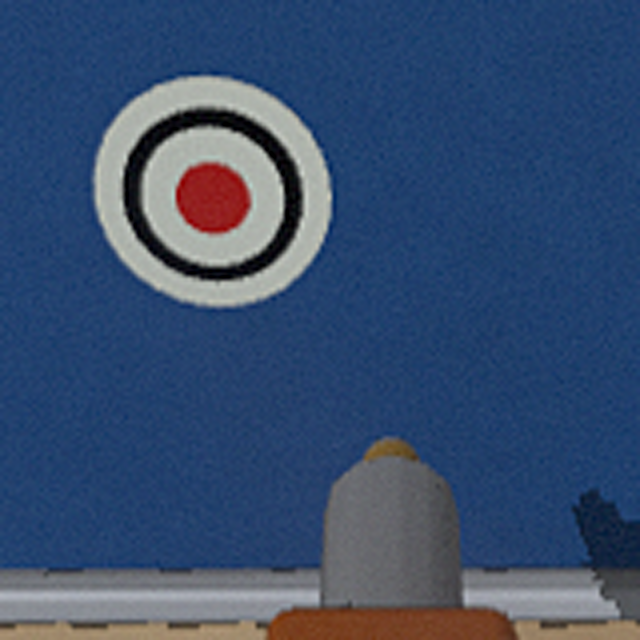

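View pics/s18c.png

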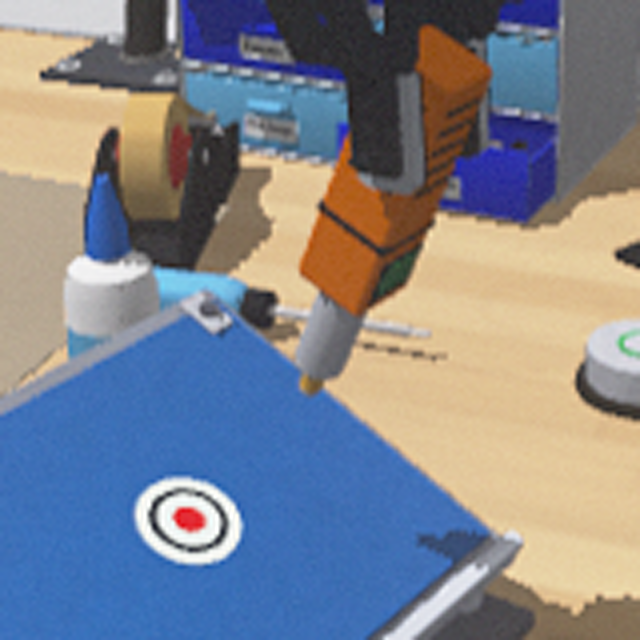

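```bash
python3 -m handwheel '[[1.5,0.8,-1.0,0.7,0],[1.5,0.8,-0.9,0.7,0],[1.5,0.6,-0.6,0.6,0],[1.5,0,0,0,0],[1.5,0,0,0,0]]'; python3 tip.py; python3 - <<'E'
from cell import camera
from h import *
c=camera("wrist");
f=c["frame"];cv2.imwrite("pics/w19c.png",cv2.resize(f[40:200,220:380],None,fx=4,fy=4,interpolation=cv2.INTER_CUBIC))
f=camera("side")["frame"];cv2.imwrite("pics/s19c.png",cv2.resize(f[240:360,180:300],None,fx=5,fy=5,interpolation=cv2.INTER_CUBIC))
E
```

```text
time_s: 17.03
tool_pos: [517.6, 185.5, 270.1]
orientation: [3.122, 0.049, -0.241]
ft_force: [0.5, 1.2, -1.6]
width: 27.5
tip [562.  171.4 103.5] n [-0.384  0.112  0.916] off-normal 0.03
tip-spot [-11.5   1.6  28.5] height above face 30.6 tool axes to spot+h*N: h=30,0,-7
30 [-0.11 -0.13  0.13]
10 [ 0.82 -0.16  1.9 ]
0 [ 1.29 -0.17  2.78]
-7 [ 1.62 -0.18  3.4 ]
side tip px [233. 314.] spot px [227. 329.]
wrist tip px [317. 156.] spot px [315. 130.]
top tip px [192. 211.] spot px [196. 209.]
```

View pics/w19c.png

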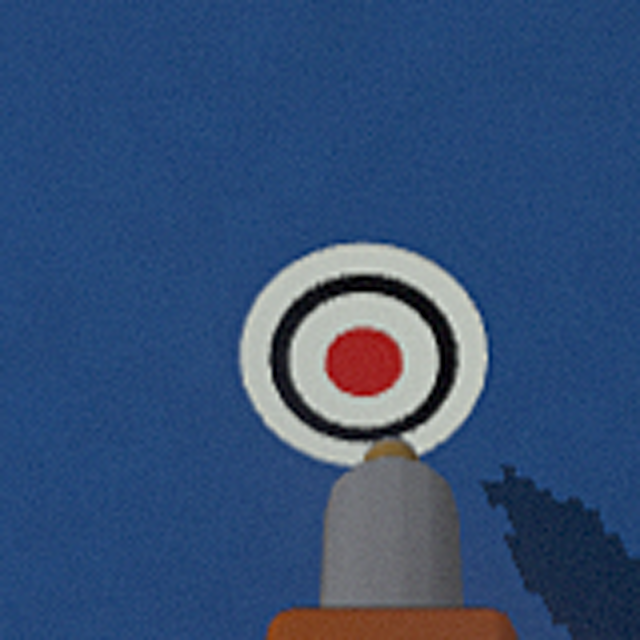

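View pics/s19c.png

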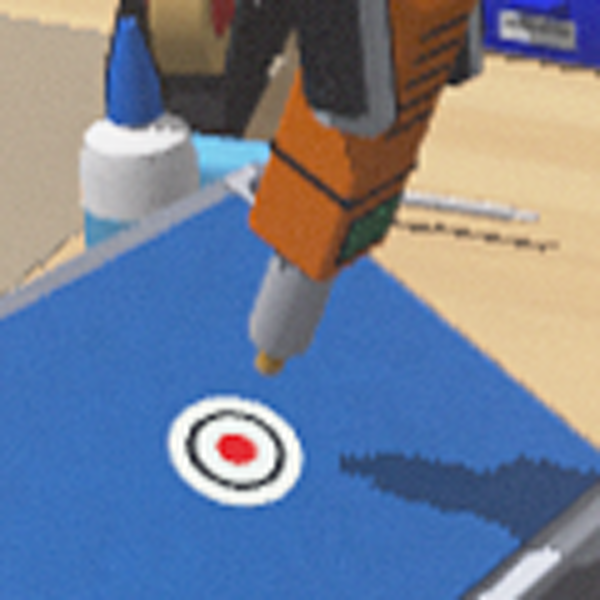

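```bash
python3 -m handwheel '[[1.5,0.3,-0.35,0.8,0],[1.5,0.3,0,0.7,0],[1.5,0.1,0,0.3,0],[1.5,0,0,0,0],[1.5,0,0,0,0]]'; python3 tip.py; python3 - <<'E'
from cell import camera
from h import *
c=camera("wrist");
f=c["frame"];cv2.imwrite("pics/w20c.png",cv2.resize(f[80:200,260:380],None,fx=5,fy=5,interpolation=cv2.INTER_CUBIC))
f=camera("side")["frame"];cv2.imwrite("pics/s20c.png",cv2.resize(f[260:360,180:280],None,fx=6,fy=6,interpolation=cv2.INTER_CUBIC))
E
```

```text
time_s: 17.7
tool_pos: [524.5, 186.7, 250.8]
orientation: [3.123, 0.048, -0.241]
ft_force: [0.2, 0.3, -1.8]
width: 26.9
tip [569.2 172.6  84.3] n [-0.386  0.112  0.916] off-normal 0.028
tip-spot [-4.3  2.8  9.3] height above face 10.5 tool axes to spot+h*N: h=30,0,-7
30 [-0.87  0.19 -1.75]
10 [0.06 0.16 0.02]
0 [0.53 0.15 0.91]
-7 [0.86 0.14 1.52]
side tip px [228. 325.] spot px [227. 329.]
wrist tip px [318. 156.] spot px [320. 145.]
top tip px [194. 210.] spot px [196. 209.]
```

View pics/w20c.png

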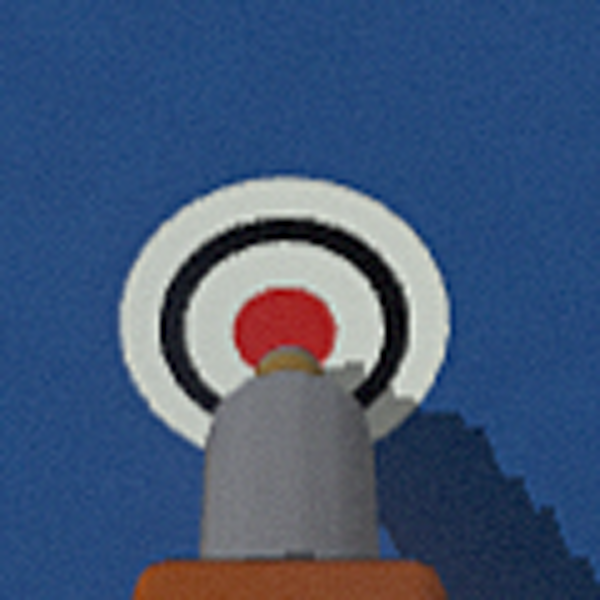

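View pics/s20c.png

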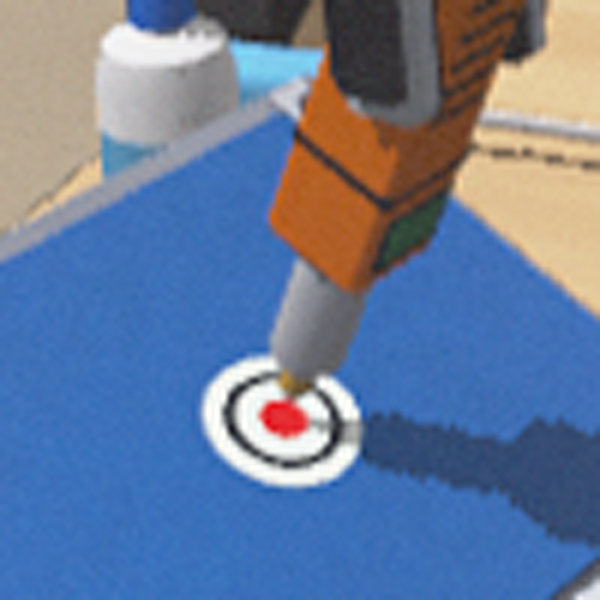

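```bash
python3 -m handwheel '[[1.5,0.2,-0.04,0.4,0],[1.5,0.2,0,0.3,0],[1.5,0.1,0,0.2,0],[1.5,0,0,0,0],[1.5,0,0,0,0]]'; python3 tip.py
```

```text
time_s: 18.37
tool_pos: [530.0, 186.4, 242.2]
orientation: [3.125, 0.046, -0.241]
ft_force: [-0.7, -0.4, 0.5]
width: 27.3
tip [575.1 172.4  75.7] n [-0.388  0.111  0.915] off-normal 0.025
tip-spot [1.6 2.6 0.7] height above face 0.3 tool axes to spot+h*N: h=30,0,-7
30 [-1.48  0.33 -2.57]
10 [-0.56  0.3  -0.8 ]
0 [-0.09  0.29  0.08]
-7 [0.23 0.28 0.7 ]
side tip px [225. 330.] spot px [227. 329.]
wrist tip px [318. 157.] spot px [323. 158.]
top tip px [195. 208.] spot px [196. 209.]
```

```bash
python3 - <<'E'
from cell import camera
from h import *
c=camera("wrist");
f=c["frame"];cv2.imwrite("pics/w21c.png",cv2.resize(f[80:200,260:380],None,fx=5,fy=5,interpolation=cv2.INTER_CUBIC))
f=camera("side")["frame"];cv2.imwrite("pics/s21c.png",cv2.resize(f[290:350,200:260],None,fx=10,fy=10,interpolation=cv2.INTER_CUBIC))
E
```

```text
(no output)
```

View pics/w21c.png

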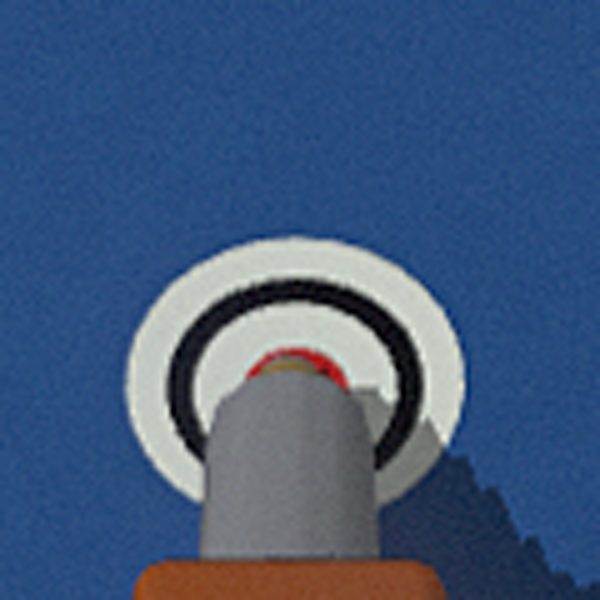

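View pics/s21c.png

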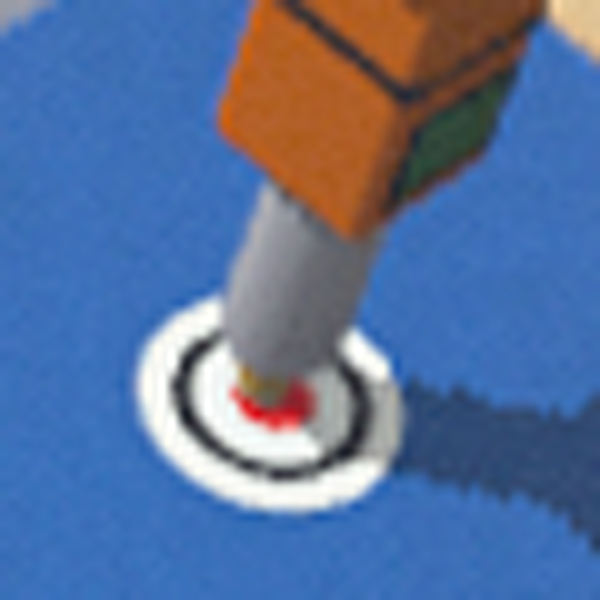

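```bash
python3 -m handwheel '[[1.5,-0.3,0.08,-0.5,0],[1.5,0,0,0,0],[1.5,0,0,0,0]]'; python3 tip.py|head -6;  python3 -m handwheel '[[1.5,0.15,0,0.35,0],[1.5,0.1,0,0.25,0],[1.5,0.08,0,0.15,0],[1.5,0,0,0,0],[1.5,0,0,0,0]]'; python3 tip.py;python3 - <<'E'
from cell import camera
from h import *
c=camera("wrist");
f=c["frame"];cv2.imwrite("pics/w22c.png",cv2.resize(f[80:200,260:380],None,fx=5,fy=5,interpolation=cv2.INTER_CUBIC))
f=camera("side")["frame"];cv2.imwrite("pics/s22c.png",cv2.resize(f[290:350,200:260],None,fx=10,fy=10,interpolation=cv2.INTER_CUBIC))
E
```

```text
time_s: 18.87
tool_pos: [526.7, 186.2, 247.9]
orientation: [3.125, 0.045, -0.241]
ft_force: [0.5, -0.2, -1.6]
width: 27.6
tip [571.8 172.2  81.5] n [-0.388  0.111  0.915] off-normal 0.025
tip-spot [-1.7  2.4  6.5] height above face 6.8 tool axes to spot+h*N: h=30,0,-7
30 [-1.14  0.23 -2.02]
10 [-0.21  0.2  -0.25]
0 [0.25 0.19 0.64]
-7 [0.57 0.18 1.26]
time_s: 19.43
tool_pos: [530.3, 185.6, 239.6]
orientation: [3.125, 0.045, -0.241]
ft_force: [-0.3, -0.9, 1.5]
width: 27.6
tip [575.5 171.7  73.2] n [-0.389  0.111  0.915] off-normal 0.025
tip-spot [ 2.   1.9 -1.8] height above face -2.3 tool axes to spot+h*N: h=30,0,-7
30 [-1.55  0.27 -2.83]
10 [-0.62  0.25 -1.06]
0 [-0.16  0.23 -0.17]
-7 [0.17 0.22 0.45]
side tip px [225. 331.] spot px [227. 329.]
wrist tip px [318. 156.] spot px [322. 160.]
top tip px [195. 208.] spot px [196. 209.]
```

View pics/w22c.png

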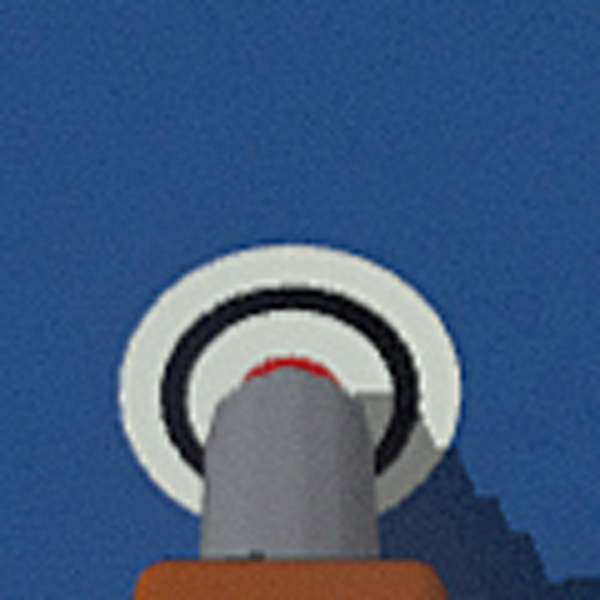

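View pics/s22c.png

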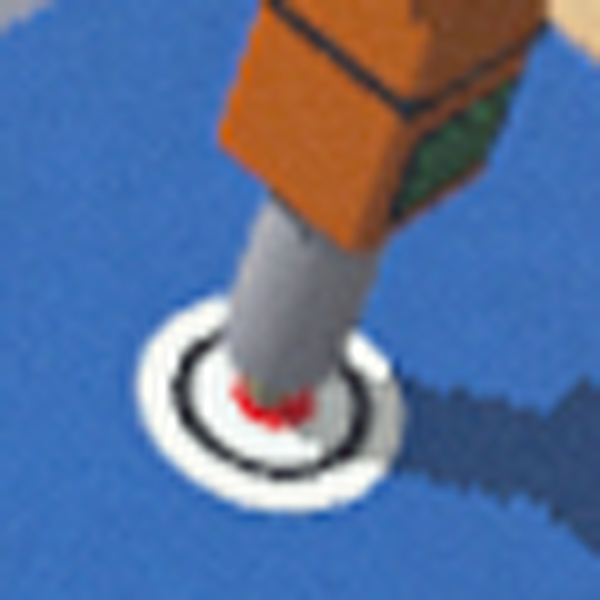

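```bash
python3 -m handwheel '[[1.5,0,0,0.1,0],[1.5,0,0,0,0],[1.5,0,0,0,0],[1.5,0,0,0,0],[1.5,0,0,0,0],[1.5,0,0,0,0]]'; python3 -m handwheel '[[1.5,0,0,0,0],[1.5,0,0,0,0],[1.5,0,0,0,0]]'; python3 -m handwheel '[[1.5,0,0,0,0],[1.5,0,0,0,0],[1.5,0,0,0,0]]'; python3 tip.py|head -3; python3 - <<'E'
from cell import camera,env
from h import *
import time
s=camera("side");o=env.get_obs();M=R.from_euler('xyz',o["orientation"]).as_matrix();G=o["tool_pos"]+M@[0,0,54]
for th in(20,23,26,29):
    a=np.radians(th);n=np.array([-np.sin(a)*np.cos(-.244),-np.sin(a)*np.sin(-.244),np.cos(a)])
    print(th,[tuple(np.round((np.array(proj(s,G+k*n))-[180,220])*5).astype(int)) for k in(24,0,-70,-108,-116)])
cv2.imwrite("pics/s23c.png",cv2.resize(s["frame"][220:340,180:300],None,fx=5,fy=5,interpolation=cv2.INTER_CUBIC))
f=[env.get_obs()["ft_force"]]
for i in range(5): camera("top");f.append(env.get_obs()["ft_force"])
print(np.round(f,1),np.mean(f,0))
E
```

```text
time_s: 20.18
tool_pos: [530.3, 185.6, 239.1]
orientation: [3.125, 0.044, -0.241]
ft_force: [-1.6, -0.7, 1.4]
width: 27.4
time_s: 20.43
tool_pos: [530.3, 185.6, 239.2]
orientation: [3.125, 0.044, -0.241]
ft_force: [0.1, -0.0, 1.0]
width: 27.6
time_s: 20.68
tool_pos: [530.3, 185.6, 239.2]
orientation: [3.125, 0.044, -0.241]
ft_force: [-1.1, 0.3, 1.6]
width: 27.3
tip [575.7 171.7  72.7] n [-0.389  0.111  0.914] off-normal 0.024
tip-spot [ 2.2  1.9 -2.3] height above face -2.7 tool axes to spot+h*N: h=30,0,-7
30 [-1.56  0.28 -2.87]
20 [(np.int64(365), np.int64(166)), (np.int64(343), np.int64(240)), (np.int64(282), np.int64(440)), (np.int64(253), np.int64(538)), (np.int64(247), np.int64(558))]
23 [(np.int64(369), np.int64(169)), (np.int64(343), np.int64(240)), (np.int64(273), np.int64(432)), (np.int64(238), np.int64(526)), (np.int64(231), np.int64(545))]
26 [(np.int64(373), np.int64(172)), (np.int64(343), np.int64(240)), (np.int64(263), np.int64(424)), (np.int64(224), np.int64(514)), (np.int64(216), np.int64(532))]
29 [(np.int64(376), np.int64(175)), (np.int64(343), np.int64(240)), (np.int64(254), np.int64(415)), (np.int64(210), np.int64(500)), (np.int64(201), np.int64(517))]
[[-0.5 -0.3  1.6]
 [-0.   0.3  1.6]
 [-0.4  0.1  2.2]
 [-1.1 -0.2  1.4]
 [-0.4  0.5  1.7]
 [-1.   0.   2.1]] [-0.56397389  0.08612321  1.76590504]
```

View pics/s23c.png

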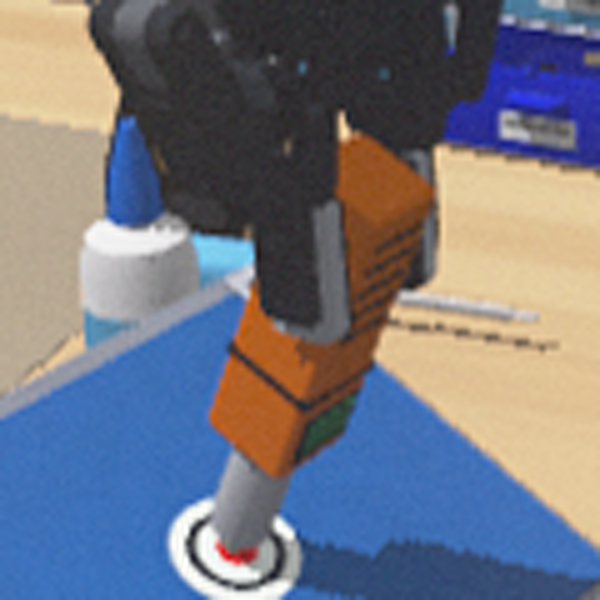

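```bash
python3 -c "
from cell import env
print(env.get_obs()['time_s'],env.finish_job())"
```

```text
the job is handed in; nothing more can be done
21.1333 None
```

The job was handed in at 21.1 s, with the gauge held in the fingers and pressed on the red dot. No verdict was reported.

- **Reference disc:** I took the larger orange gauge from the holder and pressed it upright inside the green ring for over a second. The force rose by about 3.5 N, then 4.4 N, and the TCP height agreed, so the tip was about 6 to 8 mm in. It sat about 4 mm from the ring's middle. Together with the later deeper press, it stayed on the disc for over 2 s.
- **Tilting the gauge:** The moves cannot tilt the tool, so I pivoted the gauge between the pads by pulling its nose against the rim of the holder's well. This took two pulls and gave about 26°, or about 23–24° as held on the panel.
- **Blue panel:**

| Last check on the panel | Reading |
|---|---|
| Angle to square | about 0.03 rad |
| Tip from the dot's middle | about 1–2 mm in the wrist and side pictures |
| Force on the panel | about 3.5 N |
| Spring tip | about 6.4 mm in |
| Movement | steady to 0.1 mm |

**Disagreements:**
- The kinematic tip estimate put the panel contact about 3–4 mm away from where the force reading showed it. I relied on the pictures and the force instead.
- In the first picture on the disc the spring tip looked only about 3.5 mm in, so I pressed 2 mm deeper there.
- The tool itself had drifted about 0.05 rad from vertical. The angle figures include this.

The glue bottle, tape measure and screwdriver were not touched.

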